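Load and close the two-part crayon mould

TASK

Get the crayon mould ready: swing its hinged clamp frame up and back out of the way and lay every wax bar lengthwise in a trough of its own, right down on the trough floor. Then lower the top half slowly and level over the two guide pins until it sits flush on the bottom half, and fold the clamp frame down flat over it. Leave the other things on the counter where they are.

Things in the scene. Friction and masses are not known exactly. Their poses are not given: they have to be found in the camera images.
- mould: Fixed bottom half of a crayon mould: aluminium block 110 (x) x 184 (y) mm, its flat top face 40 mm above the counter, on a plywood board 176 x 196 x 12 mm; five troughs in the face. Origin: on the counter under the block's centre. x: along the troughs, from the front edge to the hinge; y: across them; z up. Hinge posts 20 x 12 mm, 74 mm high, at x = 74, y = -60 and +60 mm.
- mould_face (a point): Centre of the block's top face, with the mould's axes; the top half ends with its origin here. On this face, at x = 0, y = -79.5 and +79.5 mm, stand two upright steel guide pins 10 mm in diameter and 34 mm high; their uppermost 12 mm taper to 4 mm.
- trough1 (a point): Middle of the floor of trough 1 (y = -54 mm of the mould), 7 mm below the top face. Trough 52 mm long (mould x), 23 mm wide, 7 mm deep, open above; walls between troughs 4 mm. A bar in it stands 9 mm proud and neighbouring bars have only 11 mm between them, so hold a bar by its two ends to set it down. Any bar fits any trough.
- trough2 (a point): Middle of the floor of trough 2 (y = -27 mm of the mould), 7 mm below the top face. Trough 52 mm long (mould x), 23 mm wide, 7 mm deep, open above; walls between troughs 4 mm. A bar in it stands 9 mm proud and neighbouring bars have only 11 mm between them, so hold a bar by its two ends to set it down. Any bar fits any trough.
- trough3 (a point): Middle of the floor of trough 3 (y = 0 mm of the mould), 7 mm below the top face. Trough 52 mm long (mould x), 23 mm wide, 7 mm deep, open above; walls between troughs 4 mm. A bar in it stands 9 mm proud and neighbouring bars have only 11 mm between them, so hold a bar by its two ends to set it down. Any bar fits any trough.
- trough4 (a point): Middle of the floor of trough 4 (y = 27 mm of the mould), 7 mm below the top face. Trough 52 mm long (mould x), 23 mm wide, 7 mm deep, open above; walls between troughs 4 mm. A bar in it stands 9 mm proud and neighbouring bars have only 11 mm between them, so hold a bar by its two ends to set it down. Any bar fits any trough.
- trough5 (a point): Middle of the floor of trough 5 (y = 54 mm of the mould), 7 mm below the top face. Trough 52 mm long (mould x), 23 mm wide, 7 mm deep, open above; walls between troughs 4 mm. A bar in it stands 9 mm proud and neighbouring bars have only 11 mm between them, so hold a bar by its two ends to set it down. Any bar fits any trough.
- clamp (a joint): Angle of the hinged clamp frame, rad. 0: flat, 1 mm above the seated top half; grows as it swings up and back, away from the front edge; 1.57 upright; stop at 1.95. Stiff hinge, stays where left (0.4 N m friction; frame 0.25 kg). Starts at 0.15 to 0.7. Steel, 100 mm wide, 6 mm thick; the top half's handle passes through its window (50 mm wide, 40 to 106 mm from the hinge).
- clamp_tab (a point): Centre of the black finger tab on the clamp frame's free edge, 150 mm from the hinge axis. Tab 26 mm wide (along the mould's y), 8 mm thick, 38 mm long (130 to 168 mm from the hinge axis). It can be pinched across its 26 mm from above at any clamp angle. Moves with the clamp; its x axis points from the tab to the hinge.
- clamp_hinge (a point): Point on the clamp's hinge axis (which runs along the mould's y), at x = 72 mm, z = 68 mm of the mould.
- top: Loose top half: aluminium plate 110 (x) x 184 (y) x 24 mm, about 0.55 kg, recessed 13 mm deep underneath to clear the bars, with two round through holes 13 mm in diameter at x = 0, y = -79.5 and +79.5 mm. Origin: centre of its underside; z up. Starts flat on the counter; it may go on either way round (half a turn about z).
- top_handle (a point): Middle of the black bar handle on the top half: 50 mm long (along its x), 16 mm wide (y), 30 mm high, standing on the plate from 24 to 54 mm above its underside; this point is 39 mm above the underside. Grip it across its 16 mm width.
- tray: Shallow bamboo tray, fixed, 180 (x) x 160 (y) mm; floor 5 mm thick, rim 5 mm thick and 12 mm high in all. Origin: centre of its underside. Holds the wax bars at the start.
- bar1: Bar of honey-coloured wax, 42 (x) x 16 (y) x 16 mm (z), about 25 g. Origin: its centre. 3 to 5 of the five bars are present; None for an absent one. Starts flat in the tray.
- bar2: Bar of honey-coloured wax, 42 (x) x 16 (y) x 16 mm (z), about 25 g. Origin: its centre. 3 to 5 of the five bars are present; None for an absent one. Starts flat in the tray.
- bar3: Bar of honey-coloured wax, 42 (x) x 16 (y) x 16 mm (z), about 25 g. Origin: its centre. 3 to 5 of the five bars are present; None for an absent one. Starts flat in the tray.
- bar4: Bar of honey-coloured wax, 42 (x) x 16 (y) x 16 mm (z), about 25 g. Origin: its centre. 3 to 5 of the five bars are present; None for an absent one. Starts flat in the tray.
- bar5: Bar of honey-coloured wax, 42 (x) x 16 (y) x 16 mm (z), about 25 g. Origin: its centre. 3 to 5 of the five bars are present; None for an absent one. Starts flat in the tray.
- tumbler: Glass tumbler, 72 mm across, 110 mm high. Leave alone.
- pencil_cup: Stainless pencil cup with pencils, 72 mm across. Leave alone.
- protractor_case: Flat blue plastic protractor case, 100 x 160 x 11 mm. Leave alone.
- eraser: White eraser in a card sleeve, 58 x 23 x 12 mm. Leave alone.
- sharpener: Small metal pencil sharpener, 26 x 16 x 12 mm. Leave alone.
Not all that is in view belongs to the job. Leave any black or purple look-alike of the bar5 alone.

How it is judged (in metres and radians):
On the way, in this order (a step that is already met when the one before it is completed fails the run):
1. every wax bar lies in a trough of its own (z of bar1 in the frame of mould_face between -0.004 and 0.004 m and x of bar1 in the frame of mould_face between -0.012 and 0.012 m and y of bar1 in the frame of mould_face between -0.062 and 0.062 m and z of bar2 in the frame of mould_face between -0.004 and 0.004 m and x of bar2 in the frame of mould_face between -0.012 and 0.012 m and y of bar2 in the frame of mould_face between -0.062 and 0.062 m and z of bar3 in the frame of mould_face between -0.004 and 0.004 m and x of bar3 in the frame of mould_face between -0.012 and 0.012 m and y of bar3 in the frame of mould_face between -0.062 and 0.062 m and z of bar4 in the frame of mould_face between -0.004 and 0.004 m and x of bar4 in the frame of mould_face between -0.012 and 0.012 m and y of bar4 in the frame of mould_face between -0.062 and 0.062 m and z of bar5 in the frame of mould_face between -0.004 and 0.004 m and x of bar5 in the frame of mould_face between -0.012 and 0.012 m and y of bar5 in the frame of mould_face between -0.062 and 0.062 m), for 0.2 s.
2. the top half is part-way down both guide pins, level, and coming down slowly (horizontal distance between top and mould_face below 0.006 m and angle between the x axis of top and the x axis of mould, either way round below 0.06 rad and z of top in the frame of mould_face between 0.004 and 0.025 m and angle between top's own z axis and vertical below 0.08 rad and linear speed of top below 0.12 m/s), for 0.15 s.
3. the top half sits flush on the bottom half (z of top in the frame of mould_face below 0.003 m and angle between top's own z axis and vertical below 0.03 rad and horizontal distance between top and mould_face below 0.006 m and angle between the x axis of top and the x axis of mould, either way round below 0.06 rad), for 0.2 s.
At the end, for the whole second after the job is handed in: Every bar present is down in a trough (centre within 4 mm of top-face height, 12 mm of mid-length); the top half is home on both pins (within 3 mm of the face, centred to 6 mm, level to 0.03 rad); the clamp frame is folded flat (under 0.05 rad); all at rest (all of step 1 and all of step 3 and value of joint clamp below 0.05 rad and linear speed of top below 0.01 m/s); the robot touches nothing.
It fails at once if the tumbler or the pencil cup is pushed more than 3 cm away or knocked over (distance of any of tumbler, pencil_cup from where it was at the start of the episode above 0.03 m or angle between any of tumbler, pencil_cup's own z axis and vertical above 0.5 rad).
It fails at once if the protractor case, eraser, or sharpener is pushed more than 3 cm away (distance of any of protractor_case, eraser, sharpener from where it was at the start of the episode above 0.03 m).
Of bar1, bar2, bar3, bar4, bar5 only 3 to 5 are there at a start; the rules pass over those that are not, and their reading is None.
At some moment in a run one of bar1, bar2, bar3, bar4, bar5, top may be knocked a few centimetres aside while the robot is not near it.
Once in a run the grip may slacken for a moment while it holds something.
It also fails if it takes over 210 s, if anything falls off the work surface, if the arm or the gripper's body presses on something with over 40 N, if the wrist force passes 120 N, or if a joint passes its speed limit or range.

ROBOT

A 7-joint arm with a two-finger parallel gripper is mounted at the origin on the work surface. World frame = base frame: x ahead of the robot, y to its left, z up, the work surface at z = 0. Lengths are in mm, angles in rad, forces in N, time in s.
With the tool pointing down it reaches from about 400 to 875 mm from the base axis. Payload 6.5 kg.
Tool frame: the origin (TCP) lies midway between the tips of the shut fingers; the grasp point (between the pads) lies behind it (ctrl.tcp_to_grasp is the x of the grasp point in the tool frame, in mm); x points along the fingers, z is the direction in which the jaws open and shut, and the axes are right-handed (so a half turn about x gives the same grasp; the last joint's range is limited). The gripper opens to 88 mm and grips with 3 to 60 N. Pads are 18 mm wide; open, the fingers measure 123 mm over their backs; the gripper's body (75 mm by 187 mm) begins 45 mm behind the grasp point.
Start: joints at [1.134, 0.536, -0.004, 1.538, 0.003, 1.067, -0.071], TCP at [235.529, -605.818, 211.616] pointing down, gripper open.
Joint ranges: [-2.7, 2.7], [-0.37, 2.16], [-1.27, 1.26], [0.24, 2.4], [-1.31, 4.45], [0.19, 1.91], [-2.76, 2.76]. Speed limits (rad/s): [2.39, 2.39, 3.14, 3.14, 3.14, 3.14, 3.14].

INTERFACE

Orientations are given as a unit quaternion [w, x, y, z].
In Python, from rig import telemetry, snapshot, job_done, spot_in, regions_of, place_of, ctrl gives the robot as it stands.
- The arm moves only by the tool arm_command, never from a script. Its argument "increments" is a list of rows, each a list of 3 entries, a list of its own where there are three numbers: the opening, from -1 (shut) to 1 (fully open), then the shift along the tool's x, y, z each as a share of 400 mm, from -1 to 1, then the turn, a rotation vector about the tool's x, y, z each as a share of 90 degrees, from -1 to 1. A call has 1 to 20 rows; each row is the pose to reach, as a shift and turn from the pose measured when the call began, along the tool's axes at that moment; what a row does not reach only later rows make up. A row lasts 1/10 s, in which the tool goes at most 50 mm and 8.59 degrees, less where a joint would pass 70% of its speed; a pose out of reach is approached as far as the arm can. A call with a number of a shift or a turn outside -1 to 1 is refused whole. A call with a gripper value outside its range is refused whole. The fingers move at their own pace and stop on an object; "newtons" is the grip in N (left out, the last holds). Time passes only in rows, so rows that repeat a pose let the fingers close. It gives the time, the measured TCP pose, the force and the opening at its end, in the units of the state.
- telemetry.get_obs(): the state, without advancing time (a new reading comes with each control period).
- snapshot(name): name is "scene" or "top" or "wrist"; returns a dict with "pixels" (400x640x3 uint8, red, green, blue), "intrinsics" (3x3 intrinsics, pixels), "dist" ([k1, k2, p1, p2, k3] as OpenCV has them; the pictures are not rectified), "rvec" (rotation vector, rad) and "tvec" (3), from world to camera coordinates, as OpenCV has them. Camera axes: x right, y down, z forward; pixel columns grow to the right and rows downward; lengths in mm; the calibration is good to about 2 mm. A picture is of the moment at which its call begins. There is no depth.
- job_done(): hands the job in, once; it reports no verdict.
Trained networks look in the newest picture that a camera, given by its name, has taken for a name from the list of things; names that differ only in an ending like _2 or _b are one class to them, and where a whole thing is asked for, a point or a joint stands for the part that bears it (a point fixed in the world has none). Each returns a list of dicts, best first, with "p" (0 to 1); they miss things now and then, are a little off and sometimes report something else, mostly with a low value. They report only what shows in the picture. A call takes as long as a camera call. They do not tell look-alikes from the thing itself.
- spot_in(thing, camera): "box" ([centre column, centre row, width, height] in pixels, round what is visible of it).
- regions_of(thing, camera): "region" (400x640 bool, what is visible of it) and "box" ([centre column, centre row, width, height] in pixels, round what is visible of it).
- place_of(thing, camera): "xy" ([column, row] in pixels: a listed point, or the origin of a listed thing).
The state is a dict: "clock": time; "joints": joint angles; "joint_velocities": joint speeds; "tau": joint torques, N m; "position": TCP position; "tool_rot": TCP orientation; "contact_force": force on the tool from outside, world axes, zero at the start; "torque": the same for the moment, N m; "width": opening from 0.0 (shut) to 1.0 (fully open).
Only numpy, scipy, OpenCV 4.12 (cv2) and the standard library are available. Lean on these libraries where they do the work, as an engineer would, in place of code of your own. Each camera call takes 0.05 s, during which the arm holds its last target.

## Working session

There is one attempt and no reset: what is moved stays moved. The work goes in short steps, Python scripts to look and compute and a tool call to move; the robot and the scene stay as the last step left them, time stands still between calls to the robot, and variables do not carry over. Pictures are saved under pics/ and viewed, and the job is handed in when it is done.

Besides the shell and the picture viewer there is one more tool, called after ">>>" by a JSON object that holds its "method" and its "body". arm_command: Moves the arm, as the interface text tells. Its arguments: {"type":"object","properties":{"increments":{"type":"array"},"newtons":{"type":"number"}},"required":["increments"]}

```bash
ls; mkdir -p pics; cat > h.py <<'E'
import numpy as np, cv2
from rig import telemetry, snapshot, job_done, spot_in, regions_of, place_of, ctrl
def shot(name,fn):
    s=snapshot(name); cv2.imwrite('pics/'+fn,cv2.cvtColor(np.array(s['pixels']),cv2.COLOR_RGB2BGR)); return s
def ray(s,px):
    K=np.array(s['intrinsics'],float);d=np.array(s['dist'],float)
    R=cv2.Rodrigues(np.array(s['rvec'],float))[0];t=np.array(s['tvec'],float).reshape(3)
    u=cv2.undistortPoints(np.array([[px]],float),K,d)[0,0]
    v=R.T@np.array([u[0],u[1],1.]);c=-R.T@t
    return c,v
def onz(s,px,z):
    c,v=ray(s,px); return c+v*(z-c[2])/v[2]
def proj(s,P):
    return cv2.projectPoints(np.array(P,float).reshape(-1,1,3),np.array(s['rvec'],float),np.array(s['tvec'],float),np.array(s['intrinsics'],float),np.array(s['dist'],float))[0].reshape(-1,2)
E
python3 - <<'E'
from h import *
o=telemetry.get_obs(); print(o); print(ctrl.tcp_to_grasp, [a for a in dir(ctrl) if a[0]!='_'])
for n in ['scene','top','wrist']:
    s=shot(n,n+'0.png'); R=cv2.Rodrigues(np.array(s['rvec'],float))[0]; print(n,-R.T@np.array(s['tvec']).reshape(3),s['intrinsics'])
E
```

```text
pics
{'clock': 0.0, 'joints': array([ 1.13380802,  0.53717089, -0.00445946,  1.538855  ,  0.00258945,
        1.06730205, -0.07119175]), 'joint_velocities': array([ 0.00093959, -0.00038966, -0.00077055, -0.00053894, -0.002755  ,
       -0.00019703, -0.00142756]), 'tau': array([-3.11514339e-05, -5.70987403e+01,  9.90524031e-01, -2.51613200e+01,
       -5.61843580e-02,  1.77887699e-02,  1.83086413e-04]), 'position': array([ 235.28489738, -605.21415109,  210.74292911]), 'tool_rot': array([ 0.58309205,  0.39955093,  0.58414225, -0.39892424]), 'contact_force': array([0.04945535, 0.11295086, 0.02531126]), 'torque': array([-0.00608562, -0.02223866,  0.00039513]), 'width': 0.9977289379426673}
-18.700000000000003 ['MotionError', 'tcp_to_grasp']
scene [1133.24384133 -565.2705627  1054.56844924] [[431.1719041    0.         318.13576012]
 [  0.         431.1719041  197.971041  ]
 [  0.           0.           1.        ]]
top [ 466.43511185   13.13392133 1055.06195846] [[425.01348026   0.         325.38548905]
 [  0.         425.01348026 205.88276009]
 [  0.           0.           1.        ]]
wrist [ 303.46121351 -578.23426933  384.39998407] [[285.85335108   0.         321.44004844]
 [  0.         285.85335108 200.59901784]
 [  0.           0.           1.        ]]
```

View pics/scene0.png

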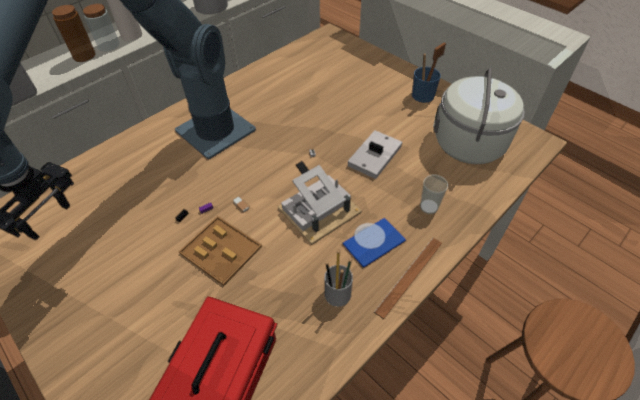

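View pics/top0.png

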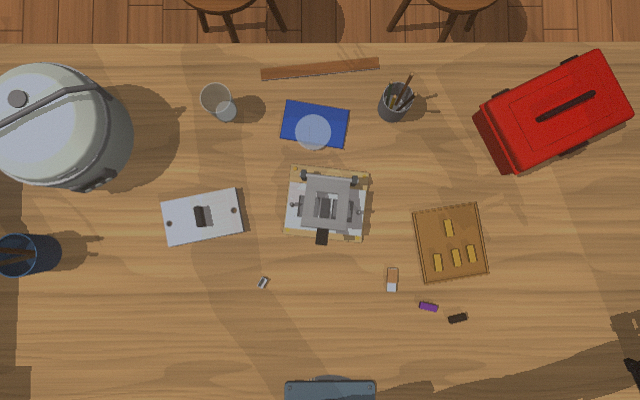

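View pics/wrist0.png

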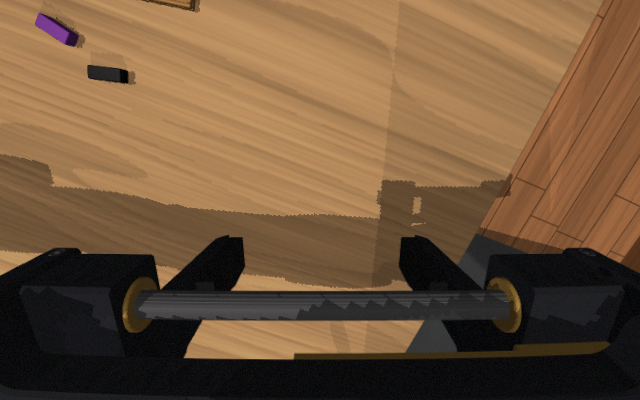

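```bash
python3 - <<'E'
from h import *
s=snapshot('top')
for t in ['mould','mould_face','clamp','clamp_tab','clamp_hinge','top','top_handle','tray','trough1','trough3','trough5','bar1','tumbler','pencil_cup','protractor_case','eraser','sharpener']:
    print(t,[(np.round(d['xy'],1).tolist(),round(d['p'],2)) for d in place_of(t,'top')][:9])
for t in ['bar1','clamp','top']:
    print(t,[(np.round(d['box'],1).tolist(),round(d['p'],2)) for d in spot_in(t,'top')][:9])
E
```

```text
mould [([326.0, 209.4], 0.82)]
mould_face [([325.0, 210.0], 0.96)]Traceback (most recent call last):
  File "<stdin>", line 4, in <module>
ValueError: it knows: bar, clamp_hinge, clamp_tab, eraser, mould, mould_face, pencil_cup, protractor_case, sharpener, top, top_handle, tray, trough, tumbler
```

The top view shows the mould near (325,208) with its clamp partly raised and the tab at (322,237). The top half is near (202,216). The tray near (450,243) holds four honey bars at (449,228), (437,262), (456,257) and (471,253). The purple (428,307) and black (457,318) look-alikes lie outside the tray and get left alone.

```bash
python3 - <<'E'
from h import *
s=snapshot('top')
for t,z in [('mould',0),('mould_face',40),('clamp_tab',100),('clamp_hinge',68),('top',0),('top_handle',39),('tray',0),('trough',33),('bar',13),('tumbler',0),('pencil_cup',0),('protractor_case',5),('eraser',6),('sharpener',6)]:
    print(t,[(np.round(d['xy'],1).tolist(),round(d['p'],2),np.round(onz(s,d['xy'],z)[:2],1).tolist()) for d in place_of(t,'top')][:9])
for t in ['bar','clamp_tab','top','mould']:
  for d in regions_of(t,'top')[:7]:
    m=np.array(d['region']).astype(np.uint8);c=max(cv2.findContours(m,0,2)[0],key=cv2.contourArea)
    r=cv2.minAreaRect(c)
    zz={'bar':21,'clamp_tab':100,'top':24,'mould':40}[t]
    b=cv2.boxPoints(r); W=np.array([onz(s,p,zz)[:2] for p in b])
    print(t,round(d['p'],2),np.round(W.mean(0),1),np.round(W[1]-W[0],1),np.round(W[2]-W[1],1))
im=s['pixels'];
a=cv2.resize(im[150:260,150:380],None,fx=3.4,fy=3.4,interpolation=2);cv2.imwrite('pics/c1.png',a[:,:,::-1])
a=cv2.resize(im[190:330,380:500],None,fx=4.2,fy=4.2,interpolation=2);cv2.imwrite('pics/c2.png',a[:,:,::-1])
E
```

```text
mould [([324.5, 209.9], 0.9, [520.2, 8.5]), ([391.2, 276.9], 0.49, [354.1, -155.0])]
mould_face [([326.2, 209.1], 0.74, [520.1, 4.6]), ([201.3, 214.7], 0.4, [508.2, 302.5])]
clamp_tab [([322.8, 236.5], 0.56, [455.4, 13.1]), ([323.7, 210.2], 0.16, [514.4, 10.7])]
clamp_hinge [([327.5, 179.3], 0.9, [588.3, 1.4]), ([304.6, 205.0], 0.43, [528.4, 55.0])]
top [([325.9, 211.1], 0.38, [517.2, 5.0])]
top_handle [([199.0, 217.9], 0.77, [500.6, 308.1])]
tray [([449.0, 242.8], 0.66, [437.0, -299.5]), ([469.5, 254.0], 0.48, [409.2, -349.5])]
trough [([350.0, 209.6], 0.98, [518.9, -52.8]), ([324.3, 208.8], 0.97, [521.2, 9.1]), ([336.9, 210.7], 0.94, [516.4, -21.2]), ([301.8, 202.2], 0.65, [537.4, 63.2]), ([314.3, 208.3], 0.63, [522.5, 33.2]), ([203.3, 217.2], 0.26, [502.5, 299.6])]
bar [([452.1, 256.3], 0.7, [404.5, -302.4]), ([426.9, 305.4], 0.68, [286.5, -238.4]), ([448.0, 228.4], 0.66, [472.6, -294.0]), ([453.3, 319.3], 0.56, [253.0, -301.7]), ([469.9, 253.4], 0.55, [411.3, -346.1]), ([435.5, 266.8], 0.55, [379.3, -261.3]), ([393.1, 106.9], 0.53, [775.7, -163.8])]
tumbler [([230.5, 110.9], 0.71
[... 172 characters left out ...]
26.6, 208.3], 0.18, [523.9, 3.3])]
eraser [([391.5, 278.2], 0.74, [351.6, -154.7]), ([228.9, 112.9], 0.4, [764.0, 246.3])]
sharpener [([258.9, 284.2], 0.47, [339.0, 169.7]), ([325.2, 208.7], 0.35, [522.9, 6.8])]
bar 0.69 [ 403.9 -308.3] [  4.9 -20.1] [-42.6  -9.6]
bar 0.69 [ 286.8 -238. ] [16.3 -4. ] [ -9.7 -42.9]
bar 0.48 [ 257.2 -307.3] [  7.8 -40.9] [-20.5  -3.6]
bar 0.47 [ 413.9 -343.2] [  4.1 -21.1] [-42.3  -7.4]
bar 0.41 [ 477.2 -290.5] [36.5 -0.8] [ -0.1 -17.1]
clamp_tab 0.68 [516.7   7.1] [160.4 -16.3] [ -11.2 -106.3]
clamp_tab 0.42 [502.9 282.8] [  33.4 -173.6] [-102.5  -20.7]
top 0.76 [504.9 304.5] [  39.5 -186.5] [-110.8  -24.4]
top 0.26 [ 474.  -289.9] [  3.7 -22.9] [-43.7  -6.3]
```

View pics/c1.png

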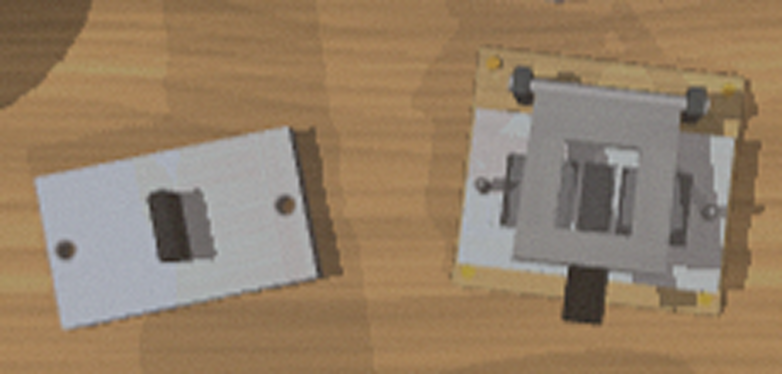

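View pics/c2.png

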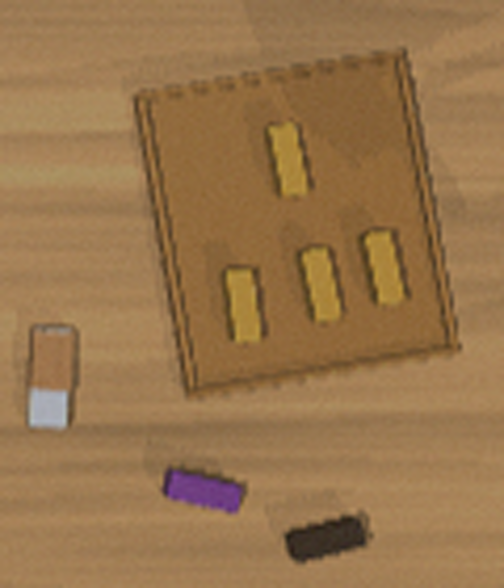

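```bash
cat >> h.py <<'E'
def bars(s,z=21):
    hsv=cv2.cvtColor(np.array(s['pixels']),cv2.COLOR_RGB2HSV)
    return hsv
from scipy.spatial.transform import Rotation as Rn
def q2R(q): return Rn.from_quat([q[1],q[2],q[3],q[0]]).as_matrix()
def down(yaw,tilt=0,axis=None):
    # tool x down; z (jaw) along yaw direction in world; tilt: rotates about horizontal axis perpendicular to jaw, raising +jaw side
    zj=np.array([np.cos(yaw),np.sin(yaw),0]);x=np.array([0,0,-1.]);y=np.cross(zj,x)
    R=np.column_stack([x,y,zj])
    if tilt:
        ax=np.cross(zj,[0,0,1.]); R=Rn.from_rotvec(ax*tilt).as_matrix()@R
    return R
def rows(targets):
    """targets: list of (pos,R). prints shares relative to the present pose"""
    o=telemetry.get_obs();p0=np.array(o['position']);R0=q2R(o['tool_rot'])
    print('t',round(o['clock'],2),'pos',np.round(p0,1),'xax',np.round(R0[:,0],3),'z',np.round(R0[:,2],3),'w',round(o['width'],3),'F',np.round(o['contact_force'],1))
    for p,R in targets:
        d=R0.T@(np.array(p)-p0)/400
        r=Rn.from_matrix(R0.T@R).as_rotvec()/(np.pi/2)
        print(np.round(d,4).tolist(),np.round(r,4).tolist(),'dist',round(np.linalg.norm(d)*400), 'ang',round(np.linalg.norm(r)*90,1))
E
python3 - <<'E'
from h import *
from scipy.optimize import least_squares
s=snapshot('top')
c1=lambda u,v:(150+(u+.5)/3.4-.5,150+(v+.5)/3.4-.5)
# mould: pins tops, posts tops, block corners, board corners
obs=[((0,79.5,74),c1(485,184)),((0,-79.5,74),c1(711,211)),((-55,-92,40),c1(718,292)),((-55,92,40),c1(460,263))]
def res(p):
    c,sn=np.cos(p[2]),np.sin(p[2])
    P=[(p[0]+c*a-sn*b,p[1]+sn*a+c*b,z) for (a,b,z),_ in obs]
    return (proj(s,P)-np.array([o for _,o in obs])).ravel()
r=least_squares(res,[520,5,0]);print('mould',r.x,np.round(r.fun,1))
mx,my,th=r.x
# tab centre arc
for t in np.arange(0.1,0.8,.1):
    X=72-150*np.cos(t);Z=68+150*np.sin(t)
    print(round(t,1),proj(s,[(mx+np.cos(th)*X,my+np.sin(th)*X,Z)]), 'obs tab px',c1(584,295))
obs=[((0,79.5,24),c1(66,249)),((0,-79.5,24),c1(286,204)),((55,92,24),c1(37,178)),((55,-92,24),c1(290,127)),((-55,92,24),c1(64,328)),((-55,-92,24),c1(318,278))]
r=least_squares(res,[505,300,0.2]);print('top',r.x,np.round(r.fun,1))
hsv=cv2.cvtColor(s['pixels'],cv2.COLOR_RGB2HSV)
sub=hsv[200:285,410:490]
m=((hsv[...,0]>18)&(hsv[...,0]<28)&(hsv[...,1]>120)&(hsv[...,2]>150)).astype(np.uint8)
m[:, :410]=0;m[:,490:]=0;m[:200]=0;m[285:]=0
n,l,st,ce=cv2.connectedComponentsWithStats(m)
for i in range(1,n):
    if st[i,4]<40: continue
    c=max(cv2.findContours((l==i).astype(np.uint8),0,2)[0],key=cv2.contourArea)
    b=cv2.boxPoints(cv2.minAreaRect(c));W=np.array([onz(s,q,21)[:2] for q in b])
    e=[W[1]-W[0],W[2]-W[1]];L=max(e,key=np.linalg.norm)
    print('bar',np.round(ce[i],1),st[i,4],np.round(onz(s,ce[i],21)[:2],1),'len',round(np.linalg.norm(L),1),'yaw',round(np.arctan(L[1]/L[0]),3))
E
```

```text
mould [ 5.21616671e+02  6.33136806e+00 -1.19901695e-01] [-0.9 -0.   1.  -0.1  0.4  0.2 -0.4 -0.1]
0.1 [[321.72366569 241.04212994]] obs tab px (321.4117647058823, 236.41176470588238)
0.2 [[321.82236683 240.19419797]] obs tab px (321.4117647058823, 236.41176470588238)
0.3 [[322.00062161 238.655589  ]] obs tab px (321.4117647058823, 236.41176470588238)
0.4 [[322.26000814 236.41249763]] obs tab px (321.4117647058823, 236.41176470588238)
0.5 [[322.60101741 233.46054943]] obs tab px (321.4117647058823, 236.41176470588238)
0.6 [[323.02288017 229.80630553]] obs tab px (321.4117647058823, 236.41176470588238)
0.7 [[323.52341236 225.46860687]] obs tab px (321.4117647058823, 236.41176470588238)
top [5.04618585e+02 3.05949342e+02 1.93542574e-01] [ 0.2  0.1  0.3  0.3 -0.4 -0.3 -0.  -0.2 -0.3  0.2  0.2 -0.2]
bar [448.3 227.5] 101 [ 474.7 -292.5] len 42.3 yaw 0.175
bar [471.2 253.5] 100 [ 411.6 -346.5] len 40.6 yaw 0.194
bar [456.2 257.6] 99 [ 401.9 -309.9] len 39.1 yaw 0.188
bar [437.6 262.8] 100 [ 389.4 -264.5] len 40.4 yaw 0.121
```

```bash
python3 - <<'E'
from h import *
for k in (1,-1):
    R=down(-0.12+k*np.pi/2); rows([((400,-300,300),R),((440,14,300),R)])
E
```

```text
t 1.3 pos [ 235.5 -605.8  211.6] xax [-0. -0. -1.] z [ 0.362 -0.932 -0.   ] w 1.005 F [-0.1  0.2 -1.1]
[-0.221, 0.6603, -0.5636] [-1.6875, -0.0, 0.0] dist 358 ang 151.9
[-0.221, 1.038, -1.259] [-1.6875, -0.0, 0.0] dist 659 ang 151.9
t 1.3 pos [ 235.5 -605.8  211.6] xax [-0. -0. -1.] z [ 0.362 -0.932 -0.   ] w 1.005 F [-0.1  0.2 -1.1]
[-0.221, 0.6603, -0.5636] [0.3125, 0.0, 0.0] dist 358 ang 28.1
[-0.221, 1.038, -1.259] [0.3125, 0.0, 0.0] dist 659 ang 28.1
```

>>> {"method": "arm_command", "body": {"increments": [[1,[-0.22,0.66,-0.56],[0.31,0,0]],[1,[-0.22,0.66,-0.56],[0.31,0,0]],[1,[-0.22,0.66,-0.56],[0.31,0,0]],[1,[-0.22,0.66,-0.56],[0.31,0,0]],[1,[-0.22,0.66,-0.56],[0.31,0,0]],[1,[-0.22,0.66,-0.56],[0.31,0,0]],[1,[-0.22,0.66,-0.56],[0.31,0,0]],[1,[-0.22,0.66,-0.56],[0.31,0,0]]]}}

```text
clock: 2.1
position: [404.5, -295.9, 301.4]
tool_rot: [0.473, 0.527, 0.472, -0.525]
contact_force: [-0.7, -0.0, 0.3]
width: 0.994
```

```bash
python3 - <<'E'
from h import *
R=down(-0.12-np.pi/2); rows([((440,14,300),R)])
s=shot('wrist','w1.png')
E
```

```text
t 2.1 pos [ 404.5 -295.9  301.4] xax [ 0.004  0.001 -1.   ] z [-0.107 -0.994 -0.001] w 0.994 F [-0.7 -0.   0.3]
[0.0043, 0.0056, -0.7798] [0.0083, -0.0007, -0.0024] dist 312 ang 0.8
```

View pics/w1.png

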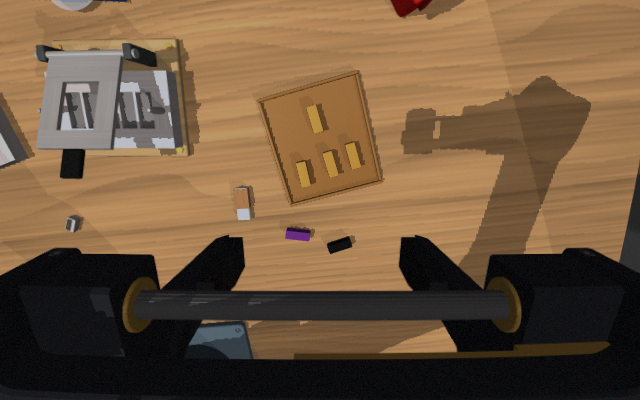

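The wrist view shows the tray with four honey bars at (316,119), (304,174), (332,163) and (353,155), the mould at (110,100), and its tab at (72,164).

>>> {"method": "arm_command", "body": {"increments": [[1,[0.01,0.04,-0.78],[0.01,0,0]],[1,[0.01,0.04,-0.78],[0.01,0,0]],[1,[0.01,0.04,-0.78],[0.01,0,0]],[1,[0.01,0.04,-0.78],[0.01,0,0]],[1,[0.01,0.04,-0.78],[0.01,0,0]],[1,[0.01,0.04,-0.78],[0.01,0,0]],[1,[0.01,0.04,-0.78],[0.01,0,0]],[1,[0.01,0.04,-0.78],[0.01,0,0]]]}}

```text
clock: 2.95
position: [453.5, 12.2, 296.8]
tool_rot: [0.469, 0.53, 0.468, -0.529]
contact_force: [-0.1, -0.9, -0.2]
width: 0.998
```

```bash
python3 - <<'E'
from h import *
s=shot('wrist','w2.png')
rows([])
for t in ['clamp_tab','mould_face','clamp_hinge','trough']:print(t,[(np.round(d['xy'],1).tolist(),round(d['p'],2)) for d in place_of(t,'wrist')][:5])
np.save('w2.npy',{k:np.array(v) for k,v in s.items()},allow_pickle=True)
E
```

```text
t 3.0 pos [453.2   9.9 296.7] xax [ 0.002 -0.001 -1.   ] z [-0.124 -0.992  0.   ] w 0.999 F [ 0.  -0.3 -0.1]
clamp_tab [([317.2, 177.9], 0.76)]
mould_face [([317.6, 122.9], 0.97), ([317.8, 119.0], 0.37), ([317.7, 178.2], 0.21)]
clamp_hinge [([321.6, 63.4], 0.68), ([350.8, 119.7], 0.41)]
trough [([355.5, 121.5], 0.95), ([299.1, 120.9], 0.91), ([320.1, 117.8], 0.74), ([338.2, 119.7], 0.64), ([281.4, 117.6], 0.57)]
```

View pics/w2.png

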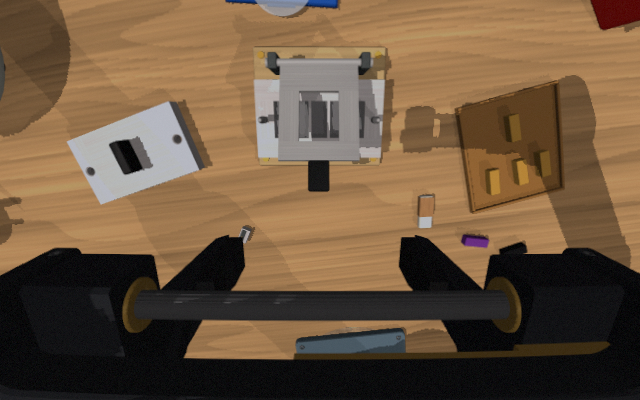

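```bash
python3 - <<'E'
from h import *
s=np.load('w2.npy',allow_pickle=True).item()
a=cv2.resize(s['pixels'][30:205,235:405],None,fx=4.5,fy=3.4*4.5/3.4,interpolation=2)[:600*2]
a=cv2.resize(s['pixels'][35:200,240:400],None,fx=3.6,fy=3.6,interpolation=2)
cv2.imwrite('pics/c3.png',a[:,:,::-1]);print(a.shape)
E
```

```text
(594, 576, 3)
```

View pics/c3.png

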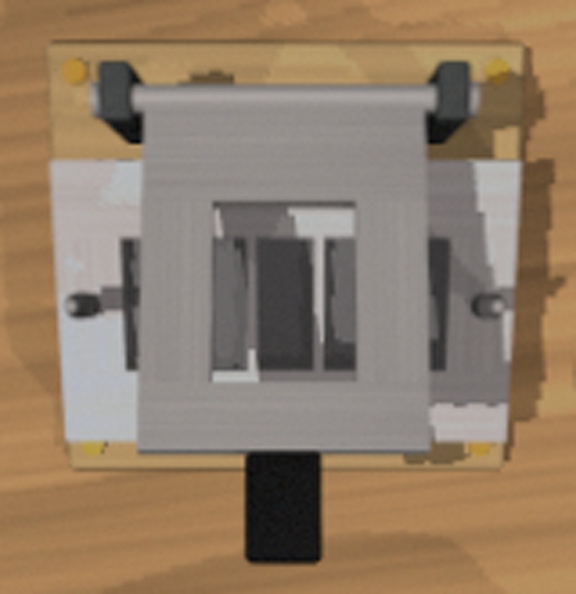

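```bash
cat > fitm.py <<'E'
from h import *
from scipy.optimize import least_squares
s=np.load('w2.npy',allow_pickle=True).item()
c=lambda u,v:(240+(u+.5)/3.6-.5,35+(v+.5)/3.6-.5)
fx=[((55,92,40),c(50,160)),((55,-92,40),c(521,159)),((-55,92,40),c(66,441)),((-55,-92,40),c(505,441)),((0,79.5,74),c(72,304)),((0,-79.5,74),c(496,304))]
cl=[((40,25,3),c(212,202)),((40,-25,3),c(357,202)),((106,25,3),c(210,381)),((106,-25,3),c(357,381)),((168,13,4),c(247,561)),((168,-13,4),c(321,561))]
o=np.array([v for _,v in fx]+[v for _,v in cl])
def f(p):
    cc,sn=np.cos(p[2]),np.sin(p[2]);t=p[3];P=[a for a,_ in fx]
    for (r,y,h),_ in cl:
        P.append((72-r*np.cos(t)+h*np.sin(t),y,68+r*np.sin(t)+h*np.cos(t)))
    W=[(p[0]+cc*a-sn*b,p[1]+sn*a+cc*b,z) for a,b,z in P]
    return (proj(s,W)-o).ravel()
r=least_squares(f,[520,5,-.12,.4]);print(r.x,np.round(r.fun.reshape(-1,2),1).tolist())
E
python3 fitm.py
```

```text
[ 5.22314941e+02  8.28451950e+00 -1.20956160e-01  3.75856089e-01] [[-0.1, -0.1], [-0.1, 0.1], [0.0, -0.1], [0.2, -0.1], [-0.2, 0.4], [0.6, 0.4], [0.3, -0.5], [-0.5, -0.5], [0.4, 0.4], [-0.2, 0.4], [-0.5, -0.1], [0.3, -0.1]]
```

```bash
cat >> h.py <<'E'
M=[522.3,7.5,-0.121]
def mw(x,y,z):
    c,s=np.cos(M[2]),np.sin(M[2]);return np.array([M[0]+c*x-s*y,M[1]+s*x+c*y,z])
def tabp(t,r=155,d=14): return mw(72-r*np.cos(t),0,68+r*np.sin(t)-d)
E
python3 - <<'E'
from h import *
R=down(M[2]-np.pi/2); p=tabp(.376); rows([(p+[0,0,60],R),(p,R)])
E
```

```text
t 3.2 pos [453.    8.5 296.9] xax [ 0.002 -0.001 -1.   ] z [-0.128 -0.992  0.   ] w 1.001 F [ 0.3  0.1 -1. ]
[0.3149, -0.0092, -0.0184] [-0.0046, 0.0002, -0.0016] dist 126 ang 0.4
[0.4649, -0.0095, -0.0184] [-0.0046, 0.0002, -0.0016] dist 186 ang 0.4
```

>>> {"method": "arm_command", "body": {"increments": [[0.2,[0.12,-0.009,-0.018],[0,0,0]],[0.2,[0.24,-0.009,-0.018],[0,0,0]],[0.2,[0.33,-0.009,-0.018],[0,0,0]],[0.2,[0.4,-0.009,-0.018],[0,0,0]],[0.2,[0.45,-0.009,-0.018],[0,0,0]],[0.2,[0.465,-0.009,-0.018],[0,0,0]],[0.2,[0.465,-0.009,-0.018],[0,0,0]]]}}

```text
clock: 3.9
position: [450.5, 15.1, 110.5]
tool_rot: [0.467, 0.531, 0.466, -0.531]
contact_force: [-0.3, -0.0, 0.8]
width: 0.6
```

```bash
python3 - <<'E'
from h import *
R=down(M[2]-np.pi/2); p=tabp(.376); rows([(p,R)])
shot('wrist','w3.png');shot('scene','s3.png')
E
```

```text
t 3.9 pos [450.5  15.1 110.5] xax [ 0.001 -0.001 -1.   ] z [-0.129 -0.992  0.001] w 0.6 F [-0.3 -0.   0.8]
[-0.001, -0.0, -0.0028] [-0.0056, 0.0005, -0.0007] dist 1 ang 0.5
```

View pics/w3.png

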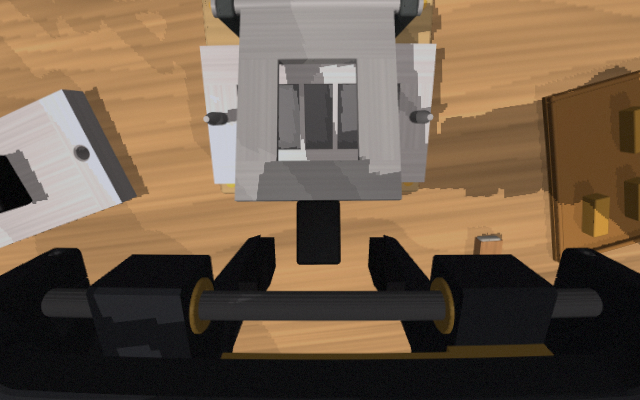

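The tab at (318,232) sits between the fingertips, so I close on it.

>>> {"method": "arm_command", "body": {"increments": [[-1,[0,0,0],[0,0,0]],[-1,[0,0,0],[0,0,0]],[-1,[0,0,0],[0,0,0]],[-1,[0,0,0],[0,0,0]],[-1,[0,0,0],[0,0,0]]], "newtons": 25}}

```text
clock: 4.5
position: [451.7, 15.6, 111.9]
tool_rot: [0.468, 0.532, 0.466, -0.53]
contact_force: [-0.8, -0.3, -0.2]
width: 0.173
```

```bash
python3 - <<'E'
from h import *
R=down(M[2]-np.pi/2); off=telemetry.get_obs()['position']-tabp(.376);print(off)
rows([(tabp(t)+off,R) for t in np.arange(.476,1.98,.1)])
E
```

```text
[ 1.09128166 -0.63039131  1.02401756]
t 4.5 pos [451.7  15.6 111.9] xax [ 0.004 -0.001 -1.   ] z [-0.129 -0.992  0.   ] w 0.173 F [-0.8 -0.3 -0.2]
[-0.0352, 0.0162, -0.0001] [-0.0052, 0.0001, -0.0027] dist 15 ang 0.5
[-0.0686, 0.0357, -0.0003] [-0.0052, 0.0001, -0.0027] dist 31 ang 0.5
[-0.0999, 0.0586, -0.0005] [-0.0052, 0.0001, -0.0027] dist 46 ang 0.5
[-0.1288, 0.0844, -0.0007] [-0.0052, 0.0001, -0.0027] dist 62 ang 0.5
[-0.1549, 0.113, -0.0009] [-0.0052, 0.0001, -0.0027] dist 77 ang 0.5
[-0.1781, 0.144, -0.0011] [-0.0052, 0.0001, -0.0027] dist 92 ang 0.5
[-0.198, 0.1773, -0.0014] [-0.0052, 0.0001, -0.0027] dist 106 ang 0.5
[-0.2145, 0.2123, -0.0017] [-0.0052, 0.0001, -0.0027] dist 121 ang 0.5
[-0.2274, 0.2488, -0.002] [-0.0052, 0.0001, -0.0027] dist 135 ang 0.5
[-0.2367, 0.2864, -0.0023] [-0.0052, 0.0001, -0.0027] dist 149 ang 0.5
[-0.2421, 0.3248, -0.0026] [-0.0052, 0.0001, -0.0027] dist 162 ang 0.5
[-0.2437, 0.3635, -0.0029] [-0.0052, 0.0001, -0.0027] dist 175 ang 0.5
[-0.2414, 0.4021, -0.0032] [-0.0052, 0.0001, -0.0027] dist 188 ang 0.5
[-0.2352, 0.4404, -0.0035] [-0.0052, 0.0001, -0.0027] dist 200 ang 0.5
[-0.2253, 0.4778, -0.0038] [-0.0052, 0.0001, -0.0027] dist 211 ang 0.5
[-0.2117, 0.5141, -0.0041] [-0.0052, 0.0001, -0.0027] dist 222 ang 0.5
```

```bash
python3 - <<'E'
from h import *
shot('wrist','w4.png');shot('scene','s4.png');rows([])
im=cv2.imread('pics/s4.png');cv2.imwrite('pics/s4c.png',cv2.resize(im[130:260,240:400],None,fx=4,fy=4))
E
```

```text
t 4.6 pos [451.7  15.6 111.8] xax [ 0.004 -0.001 -1.   ] z [-0.129 -0.992  0.   ] w 0.08 F [-0.7  0.4 -0.2]
```

View pics/w4.png

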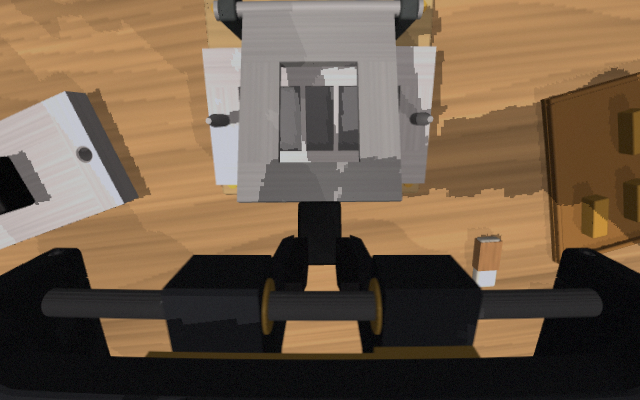

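View pics/s4c.png

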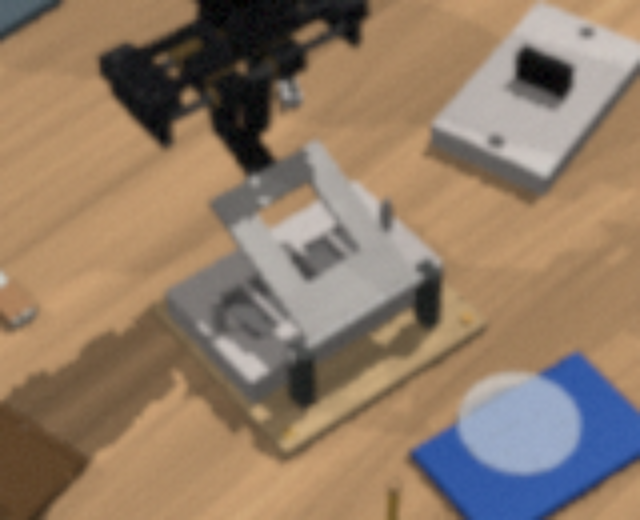

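```bash
python3 - <<'E'
from h import *
s=snapshot('wrist');o=telemetry.get_obs();rows([])
R=q2R(o['tool_rot']);p=np.array(o['position'])
pt=lambda x,y,z:p+R@np.array([x,y,z])
print('tcp',proj(s,[p])[0],'pads',proj(s,[pt(0,9,0),pt(0,-9,0),pt(-18.7,0,0),pt(-18.7,9,0),pt(-37,0,0)]))
for t in (.2,.3,.376,.45):
    P=[mw(72-r*np.cos(t)+h*np.sin(t),y,68+r*np.sin(t)+h*np.cos(t)) for r,y,h in [(130,13,4),(130,-13,4),(168,13,4),(168,-13,4),(168,13,-4)]]
    print(t,np.round(proj(s,P)).tolist())
E
```

```text
t 4.65 pos [451.7  15.6 111.8] xax [ 0.004 -0.001 -1.   ] z [-0.129 -0.992  0.   ] w 0.031 F [ 0.8  0.9 -0. ]
tcp [322.32948798 231.67047   ] pads [[322.34245017 218.75880013]
 [322.31676052 244.21951745]
 [322.42404632 243.95309669]
 [322.44002983 229.85608075]
 [322.53791205 258.75861683]]
0.2 [[302.0, 202.0], [340.0, 201.0], [303.0, 256.0], [340.0, 256.0], [304.0, 253.0]]
0.3 [[301.0, 202.0], [342.0, 201.0], [301.0, 261.0], [342.0, 261.0], [302.0, 259.0]]
0.376 [[300.0, 200.0], [343.0, 200.0], [300.0, 264.0], [344.0, 264.0], [301.0, 262.0]]
0.45 [[299.0, 198.0], [344.0, 197.0], [298.0, 266.0], [345.0, 265.0], [299.0, 265.0]]
```

```bash
python3 - <<'E'
from h import *
s=snapshot('wrist');im=s['pixels'][180:330,240:400].astype(float)
a=cv2.resize(np.clip(255*(im/255)**.4,0,255).astype(np.uint8),None,fx=4,fy=4)
cv2.imwrite('pics/c5.png',a[:,:,::-1]);rows([])
E
```

```text
t 4.7 pos [451.7  15.6 111.8] xax [ 0.004 -0.001 -1.   ] z [-0.129 -0.992  0.   ] w 0.005 F [-0.2  0.6  0.6]
```

View pics/c5.png

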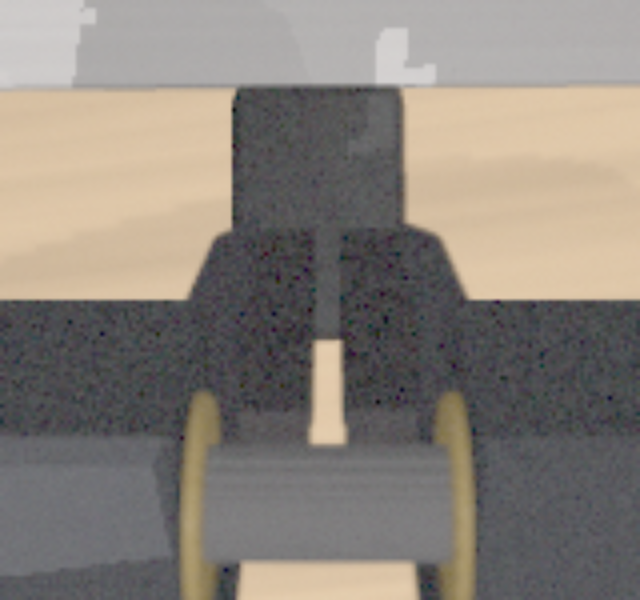

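```bash
python3 - <<'E'
from h import *
s=snapshot('scene');o=telemetry.get_obs();rows([])
R=q2R(o['tool_rot']);p=np.array(o['position'])
im=s['pixels'].copy()
x0,y0,f=260,130,6
a=cv2.resize(np.clip(255*(im[y0:y0+95,x0:x0+110]/255.)**.5,0,255).astype(np.uint8),None,fx=f,fy=f,interpolation=2)
def mk(P,col):
    for q in proj(s,P): cv2.circle(a,tuple(int(round(v)) for v in ((q-[x0,y0]+.5)*f)),3,col,-1)
mk([p,p+R@np.array([-18.7,0,0]),p+R@np.array([-40,0,0])],(255,0,0))
t=.376
mk([mw(72-r*np.cos(t)+h*np.sin(t),y,68+r*np.sin(t)+h*np.cos(t)) for r,y,h in [(130,13,4),(130,-13,4),(168,13,4),(168,-13,4)]],(0,255,0))
mk([mw(72-r*np.cos(t)+h*np.sin(t),y,68+r*np.sin(t)+h*np.cos(t)) for r,y,h in [(130,50,3),(130,-50,3),(106,25,3),(106,-25,3)]],(255,255,0))
mk([mw(0,79.5,74),mw(0,-79.5,74),mw(-55,-92,40),mw(55,-92,40)],(0,0,255))
cv2.imwrite('pics/s5.png',a[:,:,::-1])
w=snapshot('wrist');Rw=cv2.Rodrigues(w['rvec'])[0];print('depth',Rw@p+np.ravel(w['tvec']), 'camfwd',Rw[2])
E
```

```text
t 4.75 pos [451.6  15.6 111.8] xax [ 0.004 -0.001 -1.   ] z [-0.129 -0.992  0.   ] w 0.007 F [-0.8  0.   0.8]
depth [  0.57039724  20.37161732 187.16770968] camfwd [-0.27941587  0.0360322  -0.95949385]
```

View pics/s5.png

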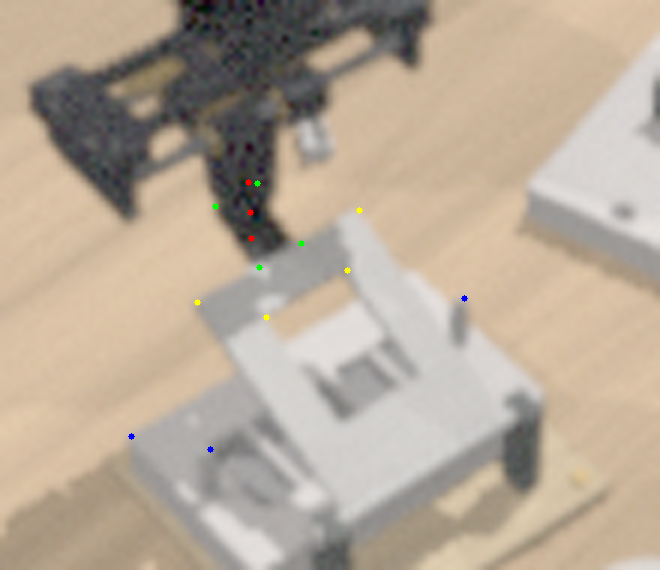

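The fingers shut above the tab without touching it: the visible finger ends stop at row 237, short of the tab. I'll open, go 18 mm deeper and retry.

>>> {"method": "arm_command", "body": {"increments": [[0.0,[0,0,0],[0,0,0]],[0.0,[0,0,0],[0,0,0]],[0.0,[0,0,0],[0,0,0]],[0.0,[0,0,0],[0,0,0]],[0.0,[0,0,0],[0,0,0]],[0.0,[0.02,0,0],[0,0,0]],[0.0,[0.045,0,0],[0,0,0]],[0.0,[0.045,0,0],[0,0,0]],[-1,[0.045,0,0],[0,0,0]],[-1,[0.045,0,0],[0,0,0]],[-1,[0.045,0,0],[0,0,0]],[-1,[0.045,0,0],[0,0,0]],[-1,[0.045,0,0],[0,0,0]]], "newtons": 25}}

```text
clock: 6.1
position: [452.0, 16.8, 93.9]
tool_rot: [0.468, 0.532, 0.466, -0.53]
contact_force: [1.3, 5.6, -2.6]
width: 0.293
```

```bash
python3 - <<'E'
from h import *
s=snapshot('wrist');im=s['pixels'][180:330,220:420].astype(float)
a=cv2.resize(np.clip(255*(im/255)**.4,0,255).astype(np.uint8),None,fx=4,fy=4)
cv2.imwrite('pics/c6.png',a[:,:,::-1]);rows([])
E
```

```text
t 6.15 pos [452.   16.8  93.9] xax [ 0.005  0.001 -1.   ] z [-0.128 -0.992 -0.001] w 0.289 F [ 0.5  6.1 -3.3]
```

View pics/c6.png

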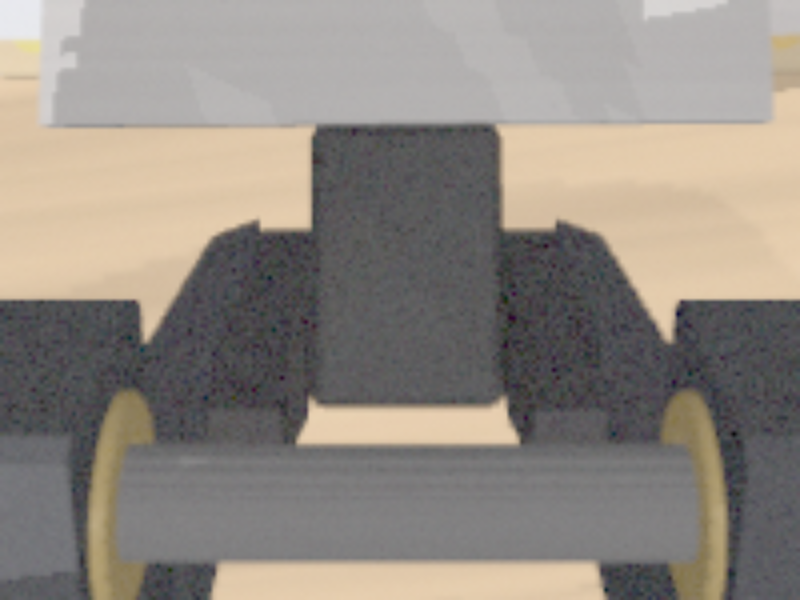

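```bash
sed -i 's/^M=.*/M=[522.3,8.6,-0.121]/' h.py; python3 - <<'E'
from h import *
R=down(M[2]-np.pi/2); off=telemetry.get_obs()['position']-tabp(.376,155,31);print(off)
rows([(tabp(t,155,31)+off*[1,0,1],R) for t in np.linspace(.376,1.94,17)[1:]])
E
```

```text
[ 1.37989611 -0.50219717 -0.01687368]
t 6.15 pos [452.   16.8  93.9] xax [ 0.005  0.001 -1.   ] z [-0.128 -0.992 -0.001] w 0.289 F [ 0.5  6.1 -3.3]
[-0.0344, 0.0156, -0.0014] [-0.0045, -0.0008, -0.0029] dist 15 ang 0.5
[-0.0671, 0.0347, -0.0016] [-0.0045, -0.0008, -0.0029] dist 30 ang 0.5
[-0.0979, 0.0568, -0.0018] [-0.0045, -0.0008, -0.0029] dist 45 ang 0.5
[-0.1262, 0.0818, -0.002] [-0.0045, -0.0008, -0.0029] dist 60 ang 0.5
[-0.1521, 0.1095, -0.0022] [-0.0045, -0.0008, -0.0029] dist 75 ang 0.5
[-0.1751, 0.1396, -0.0024] [-0.0045, -0.0008, -0.0029] dist 90 ang 0.5
[-0.195, 0.1718, -0.0027] [-0.0045, -0.0008, -0.0029] dist 104 ang 0.5
[-0.2117, 0.2058, -0.003] [-0.0045, -0.0008, -0.0029] dist 118 ang 0.5
[-0.225, 0.2412, -0.0032] [-0.0045, -0.0008, -0.0029] dist 132 ang 0.5
[-0.2348, 0.2778, -0.0035] [-0.0045, -0.0008, -0.0029] dist 146 ang 0.5
[-0.241, 0.3152, -0.0038] [-0.0045, -0.0008, -0.0029] dist 159 ang 0.5
[-0.2435, 0.3529, -0.004] [-0.0045, -0.0008, -0.0029] dist 172 ang 0.5
[-0.2423, 0.3908, -0.0043] [-0.0045, -0.0008, -0.0029] dist 184 ang 0.5
[-0.2374, 0.4283, -0.0046] [-0.0045, -0.0008, -0.0029] dist 196 ang 0.5
[-0.2289, 0.4652, -0.0048] [-0.0045, -0.0008, -0.0029] dist 207 ang 0.5
[-0.2168, 0.5011, -0.005] [-0.0045, -0.0008, -0.0029] dist 218 ang 0.5
```

First half, then a check.

>>> {"method": "arm_command", "body": {"increments": [[-1,[-0.034,0.016,-0.001],[0,0,0]],[-1,[-0.067,0.035,-0.002],[0,0,0]],[-1,[-0.098,0.057,-0.002],[0,0,0]],[-1,[-0.126,0.082,-0.002],[0,0,0]],[-1,[-0.152,0.11,-0.002],[0,0,0]],[-1,[-0.175,0.14,-0.002],[0,0,0]],[-1,[-0.195,0.172,-0.003],[0,0,0]],[-1,[-0.212,0.206,-0.003],[0,0,0]],[-1,[-0.225,0.241,-0.003],[0,0,0]]]}}

```text
clock: 7.05
position: [545.4, 5.4, 183.9]
tool_rot: [-0.467, -0.531, -0.467, 0.531]
contact_force: [-2.6, 1.8, -2.5]
width: 0.289
```

```bash
python3 - <<'E'
from h import *
R=down(M[2]-np.pi/2); off=np.array([1.4,0,0])
s=shot('scene','s6.png')
rows([(tabp(t,155,31)+off*[1,0,1],R) for t in np.linspace(.376,1.94,17)[10:]])
E
```

```text
t 7.1 pos [548.3   5.1 184.8] xax [ 0.004  0.    -1.   ] z [-0.128 -0.992 -0.001] w 0.29 F [-2.7  0.9  2.3]
[-0.0088, 0.0343, -0.0016] [-0.005, -0.0005, -0.0022] dist 14 ang 0.5
[-0.015, 0.0716, -0.0019] [-0.005, -0.0005, -0.0022] dist 29 ang 0.5
[-0.0176, 0.1094, -0.0022] [-0.005, -0.0005, -0.0022] dist 44 ang 0.5
[-0.0164, 0.1473, -0.0025] [-0.005, -0.0005, -0.0022] dist 59 ang 0.5
[-0.0116, 0.1848, -0.0028] [-0.005, -0.0005, -0.0022] dist 74 ang 0.5
[-0.0031, 0.2217, -0.0031] [-0.005, -0.0005, -0.0022] dist 89 ang 0.5
[0.009, 0.2576, -0.0033] [-0.005, -0.0005, -0.0022] dist 103 ang 0.5
```

View pics/s6.png

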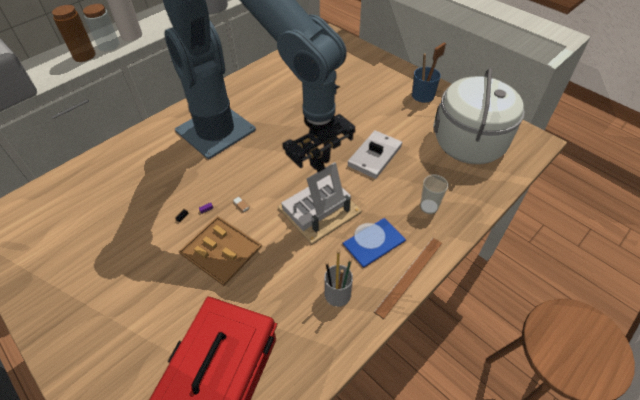

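The clamp at (325,187) is swinging up. I carry on to the far stop.

>>> {"method": "arm_command", "body": {"increments": [[-1,[-0.009,0.034,-0.002],[0,0,0]],[-1,[-0.015,0.072,-0.002],[0,0,0]],[-1,[-0.018,0.109,-0.002],[0,0,0]],[-1,[-0.016,0.147,-0.002],[0,0,0]],[-1,[-0.012,0.185,-0.003],[0,0,0]],[-1,[-0.003,0.222,-0.003],[0,0,0]],[-1,[0.009,0.258,-0.003],[0,0,0]],[-1,[0.009,0.258,-0.003],[0,0,0]],[-1,[0.009,0.258,-0.003],[0,0,0]]]}}

```text
clock: 8.0
position: [652.2, -7.7, 182.4]
tool_rot: [0.468, 0.533, 0.465, -0.53]
contact_force: [4.0, -0.5, 4.7]
width: 0.288
```

```bash
python3 - <<'E'
from h import *
R=down(M[2]-np.pi/2)
s=shot('scene','s7.png')
im=s['pixels'];cv2.imwrite('pics/s7c.png',cv2.resize(im[110:240,250:390],None,fx=4.5,fy=4.5)[:,:,::-1])
o=telemetry.get_obs();p=o['position']; rows([])
tp=p+[0,0,31]-[1.4,0,0]; h=mw(72,0,68);d=tp-h;print('theta',np.pi/2+np.arctan2(d[0]*np.cos(M[2])+d[1]*np.sin(M[2]),d[2]),np.linalg.norm(d))
E
```

```text
t 8.05 pos [651.9  -7.6 182.5] xax [ 0.006 -0.    -1.   ] z [-0.129 -0.992 -0.001] w 0.288 F [ 3.4 -0.9  5.4]
theta 1.9455036680346374 156.30599153545862
```

View pics/s7c.png

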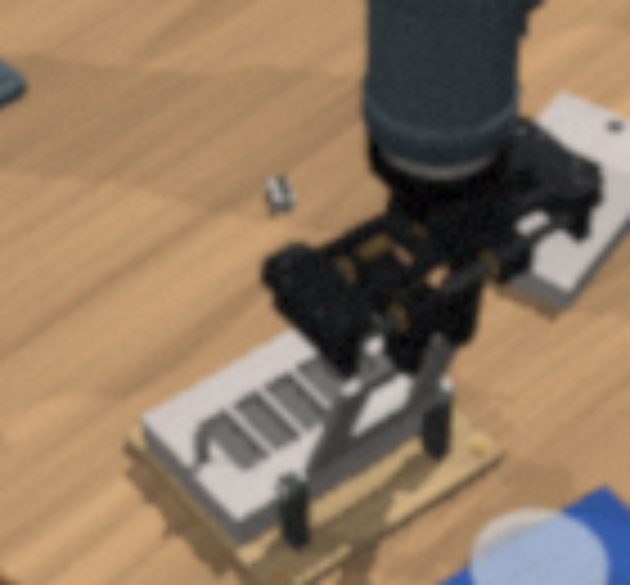

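```bash
python3 - <<'E'
from h import *
p=telemetry.get_obs()['position']
R=down(0.17); R2=down(0.17+np.pi)
rows([(p+[0,0,80],q2R(telemetry.get_obs()['tool_rot'])),((370,-295,250),R),((370,-295,250),R2)])
E
```

```text
t 8.05 pos [651.9  -7.6 182.5] xax [ 0.006 -0.    -1.   ] z [-0.129 -0.992 -0.001] w 0.288 F [ 3.4 -0.9  5.4]
[-0.2, 0.0013, -0.0001] [0.0, 0.0, 0.0] dist 80 ang 0.0
[-0.1732, -0.6051, 0.8032] [-1.1906, 0.0036, -0.0031] dist 408 ang 107.2
[-0.1732, -0.6051, 0.8032] [0.8094, -0.0029, -0.0033] dist 408 ang 72.9
```

>>> {"method": "arm_command", "body": {"increments": [[0.2,[0,0,0],[0,0,0]],[0.2,[0,0,0],[0,0,0]],[0.3,[-0.02,0,0],[0,0,0]],[1,[-0.1,0,0],[0,0,0]],[1,[-0.2,0,0],[0,0,0]],[1,[-0.23,-0.06,0.08],[0,0,0]],[1,[-0.23,-0.63,0.8],[0,0,0]],[1,[-0.23,-0.63,0.8],[0,0,0]],[1,[-0.23,-0.63,0.8],[0,0,0]],[1,[-0.23,-0.63,0.8],[0,0,0]],[1,[-0.23,-0.63,0.8],[0,0,0]],[1,[-0.23,-0.63,0.8],[0,0,0]],[1,[-0.23,-0.63,0.8],[0,0,0]],[1,[-0.23,-0.63,0.8],[0,0,0]],[1,[-0.23,-0.63,0.8],[0,0,0]],[1,[-0.23,-0.63,0.8],[0,0,0]]]}}

```text
clock: 9.65
position: [360.7, -291.6, 273.0]
tool_rot: [0.468, 0.533, 0.465, -0.529]
contact_force: [-0.3, -0.0, 0.4]
width: 1.002
```

```bash
cat >> h.py <<'E'
def findbars(s,zt=21,box=None,show=True):
    hsv=cv2.cvtColor(np.array(s['pixels']),cv2.COLOR_RGB2HSV)
    m=((hsv[...,0]>17)&(hsv[...,0]<29)&(hsv[...,1]>120)&(hsv[...,2]>140)).astype(np.uint8)
    n,l,st,ce=cv2.connectedComponentsWithStats(m);out=[]
    for i in range(1,n):
        if st[i,4]<60: continue
        c=max(cv2.findContours((l==i).astype(np.uint8),0,2)[0],key=cv2.contourArea)
        r=cv2.minAreaRect(c);b=cv2.boxPoints(r);W=np.array([onz(s,q,zt)[:2] for q in b])
        e=[W[1]-W[0],W[2]-W[1]];L=max(e,key=np.linalg.norm);S=min(e,key=np.linalg.norm)
        if not 25<np.linalg.norm(L)<60: continue
        out.append((onz(s,r[0],zt)[:2],np.arctan(L[1]/L[0])))
        if show: print('bar px',np.round(r[0],1),'n',st[i,4],'xy',np.round(out[-1][0],1),'LxW',round(np.linalg.norm(L),1),round(np.linalg.norm(S),1),'yaw',round(out[-1][1],3))
    return out
E
python3 - <<'E'
from h import *
s=shot('wrist','w8.png');rows([]);print(telemetry.get_obs()['joints'])
findbars(s)
findbars(snapshot('top'))
shot('scene','s8.png')
E
```

```text
t 9.7 pos [ 361.3 -291.2  272.9] xax [ 0.007  0.    -1.   ] z [-0.127 -0.992 -0.001] w 1.002 F [0.8 0.9 0.2]
[ 0.70724885  0.14839193 -0.13598962  1.93676193  0.01848878  1.05193009
 -1.13443167]
bar px [311.4  87. ] n 338 xy [ 475.1 -291.5] LxW 40.9 15.0 yaw 0.183
bar px [354.3 127.3] n 309 xy [ 412.8 -345.6] LxW 41.2 15.1 yaw 0.202
bar px [329.9 137.4] n 301 xy [ 403.1 -308.8] LxW 40.9 15.0 yaw 0.21
bar px [300.4 149.4] n 289 xy [ 391.4 -263.4] LxW 41.0 14.9 yaw 0.104
bar px [448.4 227.8] n 109 xy [ 473.9 -292.5] LxW 42.3 15.4 yaw 0.175
bar px [471.2 253.5] n 109 xy [ 411.6 -346.5] LxW 42.9 14.8 yaw 0.172
bar px [456.2 257.6] n 108 xy [ 401.9 -309.9] LxW 42.4 14.8 yaw 0.174
bar px [437.6 262.5] n 110 xy [ 390.3 -264.6] LxW 42.8 14.4 yaw 0.121
```

View pics/w8.png

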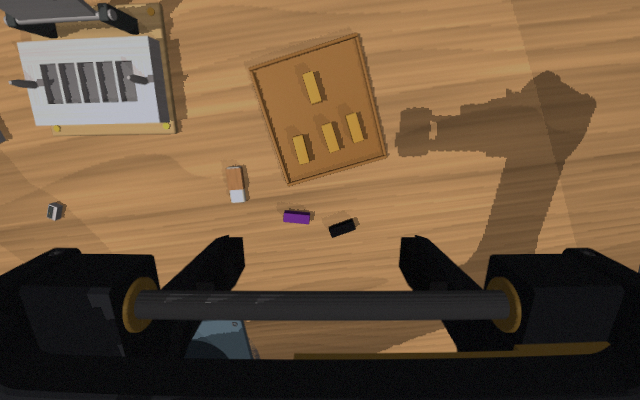

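View pics/s8.png

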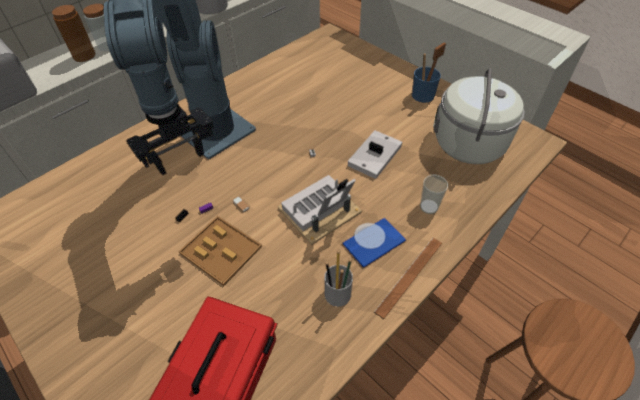

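```bash
python3 - <<'E'
from h import *
rows([((474.6,-292,140),down(-.75)),((474.6,-292,140),down(.18))])
E
```

```text
t 9.8 pos [ 361.4 -291.   272.7] xax [ 0.007  0.    -1.   ] z [-0.126 -0.992 -0.001] w 1.0 F [ 0.  -0.  -0.8]
[0.3338, 0.2788, -0.0329] [-0.6029, 0.0015, -0.0043] dist 174 ang 54.3
[0.3338, 0.2788, -0.0329] [-1.195, 0.0036, -0.0036] dist 174 ang 107.6
```

>>> {"method": "arm_command", "body": {"increments": [[0.2,[0.33,0.279,-0.033],[-1,0,0]],[0.2,[0.33,0.279,-0.033],[-1,0,0]],[0.2,[0.33,0.279,-0.033],[-1,0,0]],[0.2,[0.33,0.279,-0.033],[-1,0,0]],[0.2,[0.33,0.279,-0.033],[-1,0,0]],[0.2,[0.33,0.279,-0.033],[-1,0,0]],[0.2,[0.33,0.279,-0.033],[-1,0,0]],[0.2,[0.33,0.279,-0.033],[-1,0,0]],[0.2,[0.33,0.279,-0.033],[-1,0,0]],[0.2,[0.33,0.279,-0.033],[-1,0,0]],[0.2,[0.33,0.279,-0.033],[-1,0,0]]]}}

```text
clock: 10.9
position: [475.7, -290.6, 141.3]
tool_rot: [0.708, 0.043, 0.703, -0.042]
contact_force: [-0.1, 0.1, 0.3]
width: 0.598
```

```bash
python3 - <<'E'
from h import *
rows([((474.6,-292,60),down(.18)),((474.6,-292,10),down(.18))]);print(telemetry.get_obs()['joints'])
shot('wrist','w9.png')
E
```

```text
t 10.9 pos [ 475.7 -290.6  141.3] xax [ 0.007  0.001 -1.   ] z [ 0.993 -0.119  0.007] w 0.598 F [-0.1  0.1  0.3]
[0.2033, -0.0042, -0.0036] [-0.1904, 0.0046, -0.0006] dist 81 ang 17.1
[0.3283, -0.0044, -0.0045] [-0.1904, 0.0046, -0.0006] dist 131 ang 17.1
[ 0.82876328  0.51017858 -0.46880196  1.83028891  0.28937684  0.86310341
  0.10374549]
```

View pics/w9.png

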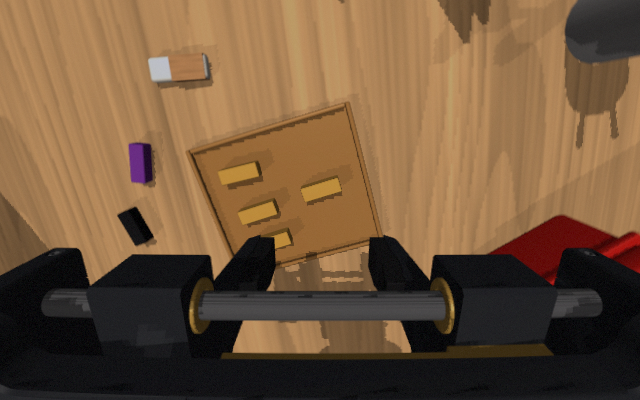

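>>> {"method": "arm_command", "body": {"increments": [[0.2,[0.05,-0.004,-0.004],[-0.09,0.005,0]],[0.2,[0.12,-0.004,-0.004],[-0.19,0.005,0]],[0.2,[0.18,-0.004,-0.004],[-0.19,0.005,0]],[0.2,[0.24,-0.004,-0.004],[-0.19,0.005,0]],[0.2,[0.27,-0.004,-0.004],[-0.19,0.005,0]],[0.2,[0.28,-0.004,-0.004],[-0.19,0.005,0]],[0.2,[0.28,-0.004,-0.004],[-0.19,0.005,0]]]}}

```text
clock: 11.65
position: [475.0, -291.5, 29.4]
tool_rot: [0.704, -0.064, 0.704, 0.064]
contact_force: [0.5, -0.6, 0.3]
width: 0.597
```

```bash
python3 - <<'E'
from h import *
rows([((474.6,-292,10),down(.18)),((474.6,-292,-5),down(.18))])
shot('wrist','w10.png')
E
```

```text
t 11.65 pos [ 475.  -291.5   29.4] xax [-0.001  0.001 -1.   ] z [ 0.984  0.18  -0.001] w 0.597 F [ 0.5 -0.6  0.3]
[0.0485, -0.001, -0.0013] [0.0008, -0.0004, -0.0008] dist 19 ang 0.1
[0.086, -0.001, -0.0012] [0.0008, -0.0004, -0.0008] dist 34 ang 0.1
```

View pics/w10.png

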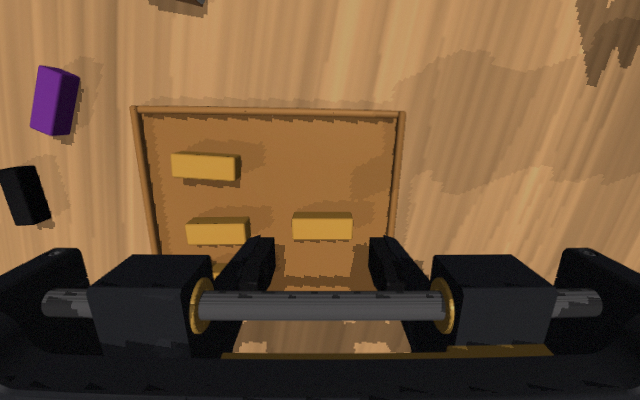

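The bar to grip is centred at (322,226) between the fingers at columns 275 and 370. I descend in steps.

>>> {"method": "arm_command", "body": {"increments": [[0.2,[0.015,-0.001,-0.001],[0,0,0]],[0.2,[0.03,-0.001,-0.001],[0,0,0]],[0.2,[0.045,-0.001,-0.001],[0,0,0]],[0.2,[0.05,-0.001,-0.001],[0,0,0]]]}}

```text
clock: 12.1
position: [474.6, -292.2, 9.3]
tool_rot: [0.704, -0.064, 0.704, 0.064]
contact_force: [0.3, 0.4, -0.7]
width: 0.601
```

>>> {"method": "arm_command", "body": {"increments": [[0.2,[0.01,0,0],[0,0,0]],[0.2,[0.02,0,0],[0,0,0]],[0.2,[0.02,0,0],[0,0,0]]]}}

```text
clock: 12.4
position: [474.2, -292.0, 0.7]
tool_rot: [0.704, -0.063, 0.705, 0.064]
contact_force: [0.4, -0.7, 0.3]
width: 0.6
```

```bash
python3 - <<'E'
from h import *
rows([((474.6,-292,-5),down(.18))])
s=snapshot('wrist');im=s['pixels'][150:330,220:420].astype(float)
a=cv2.resize(np.clip(255*(im/255)**.5,0,255).astype(np.uint8),None,fx=3.3,fy=3.3)
cv2.imwrite('pics/c11.png',a[:,:,::-1])
E
```

```text
t 12.4 pos [ 474.2 -292.     0.7] xax [-0.002  0.001 -1.   ] z [ 0.984  0.18  -0.001] w 0.6 F [ 0.4 -0.7  0.3]
[0.0142, -0.0002, 0.0011] [0.0007, -0.0008, -0.001] dist 6 ang 0.1
```

View pics/c11.png

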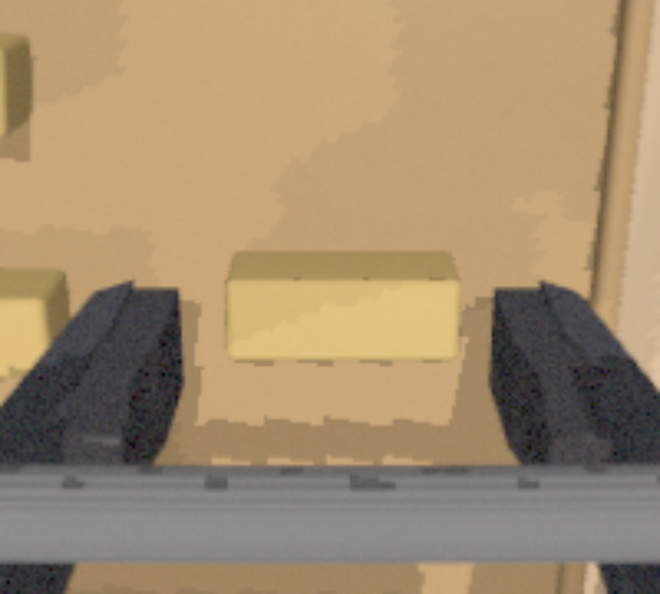

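>>> {"method": "arm_command", "body": {"increments": [[0.2,[0.01,0,0.001],[0,0,0]],[0.2,[0.015,0,0.001],[0,0,0]],[0.2,[0.015,0,0.001],[0,0,0]]]}}

```text
clock: 12.75
position: [474.6, -291.9, -5.3]
tool_rot: [0.704, -0.063, 0.705, 0.064]
contact_force: [-0.2, -0.4, 0.8]
width: 0.598
```

>>> {"method": "arm_command", "body": {"increments": [[0.2,[0.005,0,0],[0,0,0]],[0.2,[0.01,0,0],[0,0,0]],[0.2,[0.01,0,0],[0,0,0]]]}}

```text
clock: 13.05
position: [474.4, -291.8, -9.6]
tool_rot: [0.704, -0.063, 0.705, 0.065]
contact_force: [-0.7, 0.9, -0.1]
width: 0.6
```

```bash
python3 - <<'E'
from h import *
rows([((474.6,-292,-12),down(.18))])
s=snapshot('wrist');im=s['pixels'][150:330,220:420].astype(float)
a=cv2.resize(np.clip(255*(im/255)**.5,0,255).astype(np.uint8),None,fx=3.3,fy=3.3)
cv2.imwrite('pics/c12.png',a[:,:,::-1])
E
```

```text
t 13.05 pos [ 474.4 -291.8   -9.6] xax [-0.002  0.002 -1.   ] z [ 0.984  0.18  -0.002] w 0.6 F [-0.7  0.9 -0.1]
[0.006, -0.0006, 0.0004] [0.0008, -0.0011, -0.0012] dist 2 ang 0.2
```

View pics/c12.png

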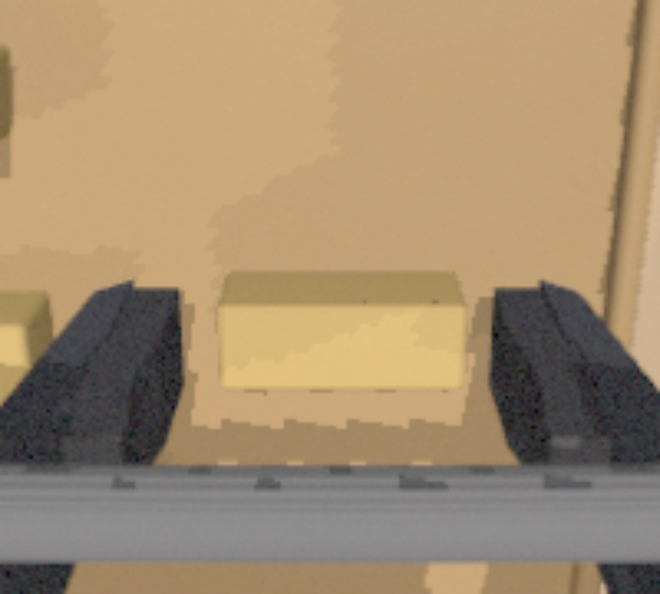

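>>> {"method": "arm_command", "body": {"increments": [[0.2,[0.005,0,0],[0,0,0]],[0.2,[0.01,0,0],[0,0,0]],[0.2,[0.01,0,0],[0,0,0]]]}}

```text
clock: 13.4
position: [474.3, -291.7, -13.8]
tool_rot: [0.703, -0.063, 0.705, 0.065]
contact_force: [0.4, 0.3, 0.7]
width: 0.6
```

>>> {"method": "arm_command", "body": {"increments": [[0.2,[0.003,0,0],[0,0,0]],[0.2,[0.005,0,0],[0,0,0]],[0.2,[0.005,0,0],[0,0,0]]]}}

```text
clock: 13.7
position: [474.2, -291.7, -15.9]
tool_rot: [0.703, -0.063, 0.705, 0.065]
contact_force: [0.2, -0.0, -0.1]
width: 0.603
```

>>> {"method": "arm_command", "body": {"increments": [[0.2,[0.004,0,0],[0,0,0]],[0.2,[0.007,0,0],[0,0,0]],[0.2,[0.007,0,0],[0,0,0]]]}}

```text
clock: 14.0
position: [474.0, -291.6, -18.9]
tool_rot: [0.703, -0.063, 0.705, 0.065]
contact_force: [0.4, -0.3, -0.6]
width: 0.599
```

>>> {"method": "arm_command", "body": {"increments": [[0.2,[0.004,0,0],[0,0,0]],[0.2,[0.007,0,0],[0,0,0]],[0.2,[0.007,0,0],[0,0,0]]]}}

```text
clock: 14.3
position: [474.0, -291.6, -21.5]
tool_rot: [0.703, -0.063, 0.705, 0.065]
contact_force: [-1.7, 0.1, 3.7]
width: 0.599
```

Fingertip contact came at TCP z ≈ -21, so the real tips sit about 26 mm behind the reported TCP. I'll grip with the tips about 8 mm above the bar's underside, at TCP z ≈ -13.

>>> {"method": "arm_command", "body": {"increments": [[0.2,[-0.021,0,0],[0,0,0]],[0.2,[-0.021,0,0],[0,0,0]],[-1,[-0.021,0,0],[0,0,0]],[-1,[-0.021,0,0],[0,0,0]],[-1,[-0.021,0,0],[0,0,0]],[-1,[-0.021,0,0],[0,0,0]]], "newtons": 15}}

```text
clock: 14.9
position: [474.1, -291.7, -13.0]
tool_rot: [0.703, -0.063, 0.705, 0.065]
contact_force: [-0.4, 0.6, 2.7]
width: 0.477
```

>>> {"method": "arm_command", "body": {"increments": [[-1,[-0.05,0,0],[0,0,0]],[-1,[-0.1,0,0],[0,0,0]],[-1,[-0.2,0,0],[0,0,0]],[-1,[-0.3,0,0],[0,0,0]],[-1,[-0.3,0,0],[0,0,0]]]}}

```text
clock: 15.4
position: [477.7, -293.3, 111.6]
tool_rot: [0.706, -0.065, 0.703, 0.063]
contact_force: [0.2, -0.9, 0.0]
width: 0.476
```

```bash
python3 - <<'E'
from h import *
rows([(mw(-3,-54,160),down(M[2]))])
shot('wrist','w13.png');print(telemetry.get_obs()['joints'])
E
```

```text
t 15.4 pos [ 477.7 -293.3  111.6] xax [ 0.004 -0.002 -1.   ] z [0.984 0.18  0.004] w 0.476 F [ 0.2 -0.9  0. ]
[-0.1221, 0.5953, 0.1988] [0.1923, 0.0028, 0.0016] dist 256 ang 17.3
[ 0.86255162  0.57360304 -0.51874426  1.84043246  0.37560152  0.8244435
  0.33521654]
```

View pics/w13.png

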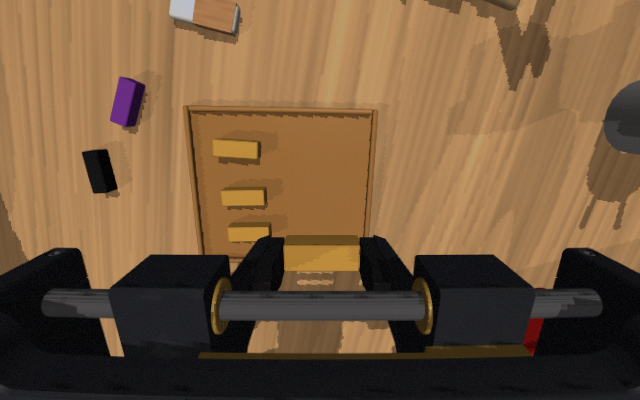

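```bash
cat >> h.py <<'E'
def barT(x,y,c,tilt=.12,off=26):
    R=down(M[2],tilt); return mw(x,y,c)+R@np.array([off,0,0]),R
E
python3 - <<'E'
from h import *
rows([(mw(-40,-54,165),down(M[2])),barT(-2,-54,195)])
E
```

```text
t 15.45 pos [ 476.  -292.8  109.1] xax [ 0.001 -0.001 -1.   ] z [0.984 0.18  0.001] w 0.472 F [-0.4 -1.  -0.6]
[-0.1402, 0.621, 0.1139] [0.1923, 0.0008, 0.0006] dist 259 ang 17.3
[-0.1505, 0.5904, 0.2121] [0.1921, -0.0751, -0.011] dist 258 ang 18.6
```

>>> {"method": "arm_command", "body": {"increments": [[-1,[-0.1,0.04,0.01],[0,0,0]],[-1,[-0.15,0.15,0.05],[0.05,-0.02,0]],[-1,[-0.15,0.25,0.09],[0.1,-0.04,-0.01]],[-1,[-0.15,0.35,0.13],[0.15,-0.06,-0.01]],[-1,[-0.15,0.45,0.17],[0.192,-0.075,-0.011]],[-1,[-0.15,0.54,0.2],[0.192,-0.075,-0.011]],[-1,[-0.15,0.59,0.212],[0.192,-0.075,-0.011]],[-1,[-0.15,0.59,0.212],[0.192,-0.075,-0.011]]]}}

```text
clock: 16.25
position: [516.1, -41.5, 167.8]
tool_rot: [0.746, 0.039, 0.663, -0.043]
contact_force: [-0.6, -0.3, 0.1]
width: 0.473
```

```bash
python3 - <<'E'
from h import *
s=shot('wrist','w14.png');rows([barT(-2,-54,195)])
np.save('w14.npy',{k:np.array(v) for k,v in s.items()},allow_pickle=True)
E
```

```text
t 16.3 pos [516.  -44.  167.8] xax [ 0.117 -0.014 -0.993] z [ 0.986 -0.117  0.117] w 0.473 F [ 0.5 -0.3  0. ]
[-0.0033, -0.0025, 0.0028] [0.002, -0.0015, -0.0003] dist 2 ang 0.2
```

View pics/w14.png

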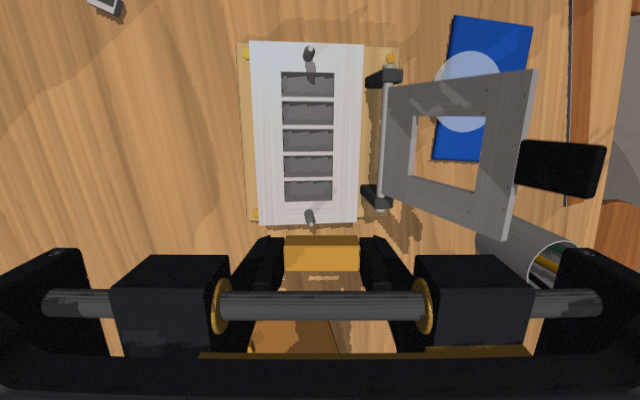

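```bash
python3 - <<'E'
from h import *
s=snapshot('wrist');rows([])
np.save('w15.npy',{k:np.array(v) for k,v in s.items()},allow_pickle=True)
a=cv2.resize(s['pixels'][30:240,235:405],None,fx=3.5,fy=3.5,interpolation=2)[:600*2]
a=cv2.resize(s['pixels'][30:240,230:400],None,fx=2.8,fy=2.8,interpolation=2)
cv2.imwrite('pics/c15.png',a[:,:,::-1])
P=[mw(x,y,40) for x in(55,-55) for y in (92,-92)]+[mw(x,y,40) for x in (26,-26) for y in (65.5,-65.5)]+[mw(0,79.5,74),mw(0,-79.5,74)]
print(np.round((proj(s,P)-[230,30])*2.8).tolist())
E
```

```text
t 16.35 pos [516.1 -45.7 167.8] xax [ 0.117 -0.015 -0.993] z [ 0.986 -0.119  0.118] w 0.472 F [-0.5 -1.3 -0.3]
[[373.0, 30.0], [354.0, 529.0], [49.0, 20.0], [80.0, 540.0], [289.0, 110.0], [285.0, 469.0], [140.0, 107.0], [152.0, 473.0], [223.0, 41.0], [226.0, 535.0]]
```

View pics/c15.png

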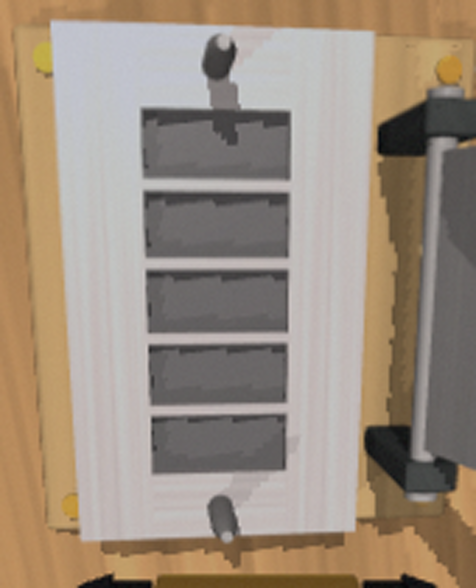

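```bash
python3 - <<'E'
from h import *
rows([barT(-2,-54,c) for c in (150,100,60)])
E
```

```text
t 16.35 pos [516.1 -45.7 167.8] xax [ 0.117 -0.015 -0.993] z [ 0.986 -0.119  0.118] w 0.472 F [-0.5 -1.3 -0.3]
[0.1085, 0.0017, -0.011] [0.0004, -0.0014, 0.0003] dist 44 ang 0.1
[0.2327, 0.0017, -0.0257] [0.0004, -0.0014, 0.0003] dist 94 ang 0.1
[0.332, 0.0018, -0.0374] [0.0004, -0.0014, 0.0003] dist 134 ang 0.1
```

>>> {"method": "arm_command", "body": {"increments": [[-1,[0.06,0.002,-0.006],[0,0,0]],[-1,[0.11,0.002,-0.011],[0,0,0]],[-1,[0.17,0.002,-0.018],[0,0,0]],[-1,[0.233,0.002,-0.026],[0,0,0]],[-1,[0.29,0.002,-0.032],[0,0,0]],[-1,[0.332,0.002,-0.037],[0,0,0]],[-1,[0.332,0.002,-0.037],[0,0,0]],[-1,[0.332,0.002,-0.037],[0,0,0]]]}}

```text
clock: 17.15
position: [516.7, -46.4, 34.0]
tool_rot: [0.746, 0.04, 0.663, -0.046]
contact_force: [0.1, -0.3, 1.1]
width: 0.474
```

```bash
python3 - <<'E'
from h import *
s=shot('wrist','w16.png');rows([barT(-2,-54,c) for c in (50,45.5)]);shot('scene','s16.png')
im=cv2.imread('pics/s16.png');cv2.imwrite('pics/s16c.png',cv2.resize(im[130:260,240:400],None,fx=4,fy=4))
E
```

```text
t 17.2 pos [517.3 -46.1  34.6] xax [ 0.117 -0.015 -0.993] z [ 0.986 -0.121  0.118] w 0.475 F [ 0.6  0.8 -0.3]
[0.0257, 0.0022, -0.0044] [-0.0005, -0.0012, 0.0006] dist 10 ang 0.1
[0.0369, 0.0023, -0.0057] [-0.0005, -0.0012, 0.0006] dist 15 ang 0.1
```

View pics/w16.png

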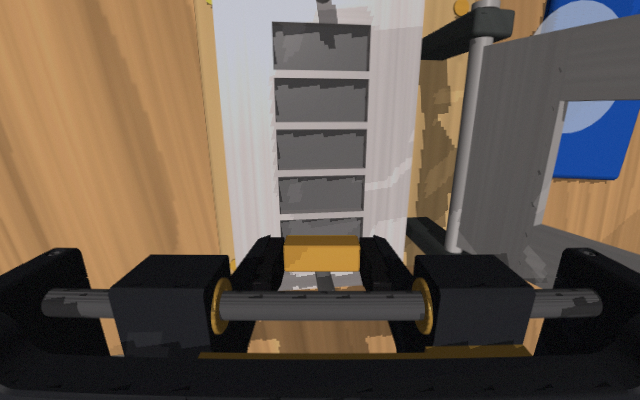

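View pics/s16c.png

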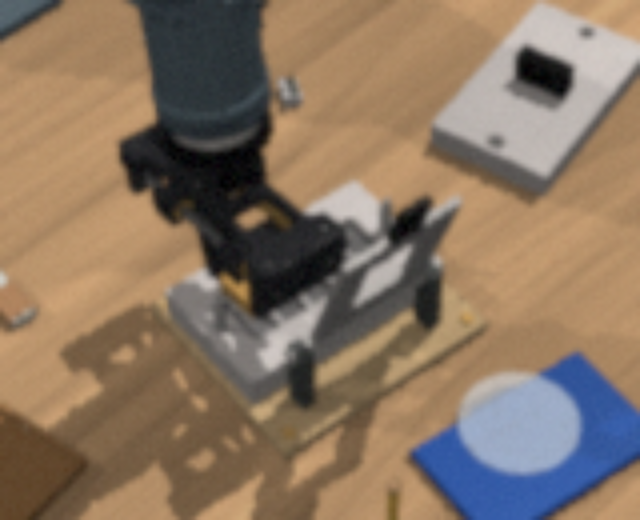

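>>> {"method": "arm_command", "body": {"increments": [[-1,[0.013,0.002,-0.002],[0,0,0]],[-1,[0.026,0.002,-0.0045],[0,0,0]],[-1,[0.035,0.002,-0.0055],[0,0,0]],[-1,[0.035,0.002,-0.0055],[0,0,0]]]}}

```text
clock: 17.65
position: [516.8, -45.0, 20.2]
tool_rot: [0.746, 0.04, 0.663, -0.046]
contact_force: [-0.2, 1.0, -0.0]
width: 0.476
```

```bash
python3 - <<'E'
from h import *
rows([barT(-2,-54,c) for c in (46,)]);s=snapshot('wrist');im=s['pixels'][150:330,220:420].astype(float)
a=cv2.resize(np.clip(255*(im/255)**.5,0,255).astype(np.uint8),None,fx=3.3,fy=3.3)
cv2.imwrite('pics/c17.png',a[:,:,::-1])
E
```

```text
t 17.65 pos [516.8 -45.   20.2] xax [ 0.117 -0.015 -0.993] z [ 0.986 -0.12   0.118] w 0.476 F [-0.2  1.  -0. ]
[0.0002, -0.0004, 0.0003] [-0.0002, -0.0013, 0.0005] dist 0 ang 0.1
```

View pics/c17.png

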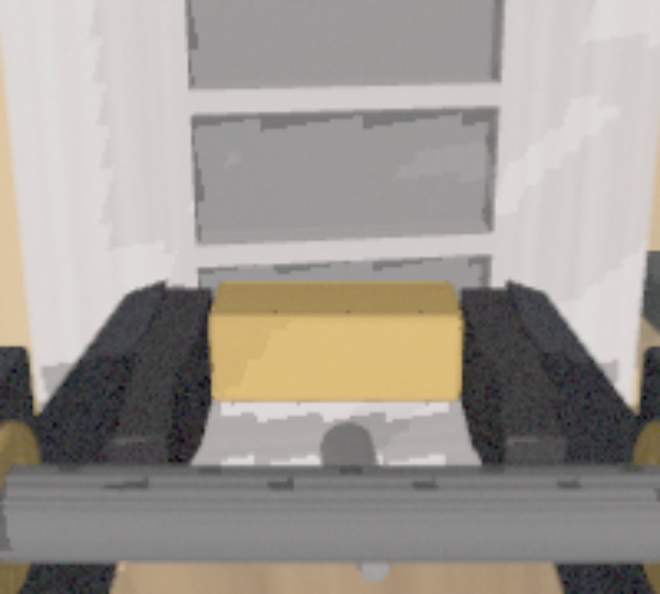

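>>> {"method": "arm_command", "body": {"increments": [[-1,[0.003,0,0],[0,0,0]],[-0.04,[0.003,0,0],[0,0,0]],[0.1,[0.003,0,0],[0,0,0]],[0.1,[0.003,0,0],[0,0,0]],[0.1,[0.003,0,0],[0,0,0]],[0.15,[-0.03,0,0],[0,0,0]],[0.2,[-0.12,0,0],[0,0,0]],[0.2,[-0.23,0,0.03],[0,0,0]],[0.2,[-0.34,0,0.03],[0,0,0]],[0.2,[-0.34,0,0.03],[0,0,0]],[0.2,[-0.34,0,0.03],[0,0,0]]]}}

```text
clock: 18.8
position: [513.3, -44.7, 158.5]
tool_rot: [0.747, 0.04, 0.662, -0.046]
contact_force: [-0.2, 0.5, -0.3]
width: 0.603
```

```bash
python3 - <<'E'
from h import *
shot('wrist','w18.png');rows([((403,-309,40),down(.19))]);print(telemetry.get_obs()['joints'])
findbars(snapshot('top'))
E
```

```text
t 18.85 pos [512.4 -44.7 157.2] xax [ 0.117 -0.016 -0.993] z [ 0.986 -0.12   0.118] w 0.6 F [ 0.6  0.6 -0.7]
[0.2691, -0.6888, -0.2246] [-0.1981, 0.0746, 0.0126] dist 309 ang 19.1
[ 0.46025988  0.3738109  -0.56696583  2.02057991  0.34114201  0.71197602
 -0.43427531]
bar px [456.2 257.6] n 106 xy [ 401.9 -309.9] LxW 42.4 14.8 yaw 0.174
bar px [437.6 262.5] n 111 xy [ 390.3 -264.6] LxW 42.6 14.8 yaw 0.103
```

View pics/w18.png

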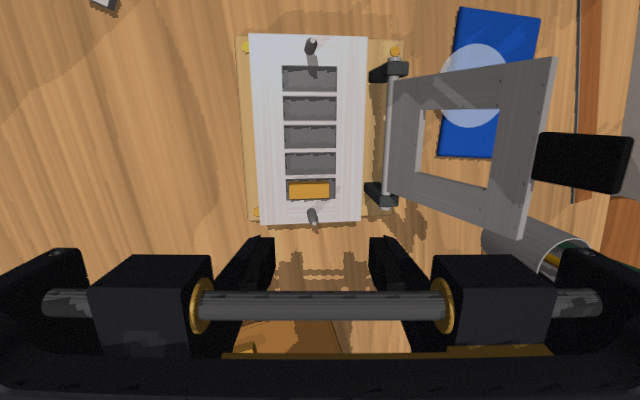

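Bar 1 is seated in trough 1 at (309,191). Next is the bar at (402.5,-309.4).

>>> {"method": "arm_command", "body": {"increments": [[0.2,[0,-0.1,-0.035],[-0.02,0.01,0]],[0.2,[0,-0.22,-0.07],[-0.06,0.02,0.004]],[0.2,[0.03,-0.34,-0.11],[-0.1,0.04,0.006]],[0.2,[0.08,-0.45,-0.145],[-0.15,0.06,0.01]],[0.2,[0.13,-0.56,-0.18],[-0.198,0.075,0.013]],[0.2,[0.18,-0.65,-0.21],[-0.198,0.075,0.013]],[0.2,[0.22,-0.689,-0.225],[-0.198,0.075,0.013]],[0.2,[0.22,-0.689,-0.225],[-0.198,0.075,0.013]],[0.2,[0.22,-0.689,-0.225],[-0.198,0.075,0.013]],[0.2,[0.22,-0.689,-0.225],[-0.198,0.075,0.013]]]}}

```text
clock: 19.9
position: [401.2, -306.9, 59.3]
tool_rot: [0.703, -0.067, 0.704, 0.069]
contact_force: [0.3, 0.8, -0.4]
width: 0.6
```

```bash
python3 - <<'E'
from h import *
s=shot('wrist','w19.png');rows([((402.6,-309.4,20),down(.19)),((402.6,-309.4,-13),down(.19))]);print(telemetry.get_obs()['joints'])
findbars(s)
E
```

```text
t 19.95 pos [ 401.3 -307.1   59.5] xax [-0.001  0.001 -1.   ] z [ 0.981  0.192 -0.001] w 0.601 F [ 0.2 -0.2 -0. ]
[0.0988, -0.0065, 0.0021] [0.0019, -0.0004, -0.0008] dist 40 ang 0.2
[0.1813, -0.0066, 0.0022] [0.0019, -0.0004, -0.0008] dist 73 ang 0.2
[ 0.96087966  0.58250725 -0.50180359  1.99612568  0.43875672  0.67097468
  0.37167482]
bar px [320.  157.4] n 1161 xy [ 391.1 -263.3] LxW 41.0 15.5 yaw 0.111
bar px [324. 217.] n 975 xy [ 403.1 -308.6] LxW 40.5 15.0 yaw 0.193
bar px [325.5 260. ] n 805 xy [ 411.6 -345.3] LxW 38.4 14.7 yaw 0.193
bar px [191.8 306.5] n 87 xy [ 305.  -413.3] LxW 30.9 3.3 yaw -1.556
```

View pics/w19.png

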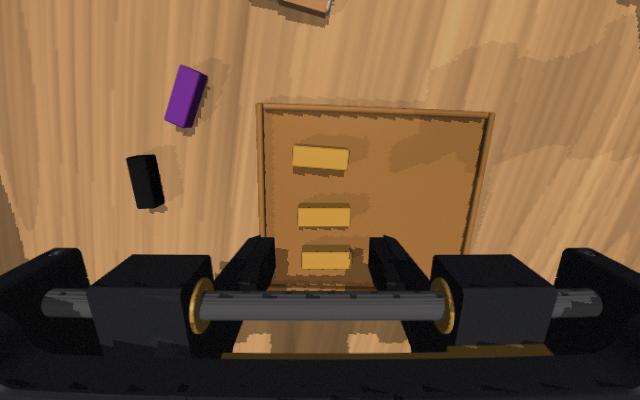

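>>> {"method": "arm_command", "body": {"increments": [[0.2,[0.04,-0.006,0.003],[0,0,0]],[0.2,[0.09,-0.006,0.003],[0,0,0]],[0.2,[0.13,-0.006,0.003],[0,0,0]],[0.2,[0.165,-0.006,0.003],[0,0,0]],[0.2,[0.181,-0.006,0.003],[0,0,0]],[0.2,[0.181,-0.006,0.003],[0,0,0]],[-1,[0.181,-0.006,0.003],[0,0,0]],[-1,[0.181,-0.006,0.003],[0,0,0]],[-1,[0.181,-0.006,0.003],[0,0,0]],[-1,[0.181,-0.006,0.003],[0,0,0]],[-1,[0.16,-0.006,0.003],[0,0,0]],[-1,[0.08,-0.006,0.003],[0,0,0]],[-1,[-0.02,-0.006,0.003],[0,0,0]],[-1,[-0.1,-0.006,0.003],[0,0,0]]], "newtons": 15}}

```text
clock: 21.35
position: [403.2, -309.2, 101.8]
tool_rot: [0.704, -0.068, 0.704, 0.068]
contact_force: [0.4, -1.2, -1.3]
width: 0.472
```

```bash
python3 - <<'E'
from h import *
s=shot('wrist','w20.png');rows([barT(-2,-27,180)])
E
```

```text
t 21.4 pos [ 405.7 -310.8  106.1] xax [ 0.005 -0.004 -1.   ] z [0.981 0.192 0.004] w 0.473 F [ 1.7 -0.8  2.8]
[-0.1215, 0.6622, 0.4217] [0.1999, -0.0727, -0.0096] dist 318 ang 19.2
```

View pics/w20.png

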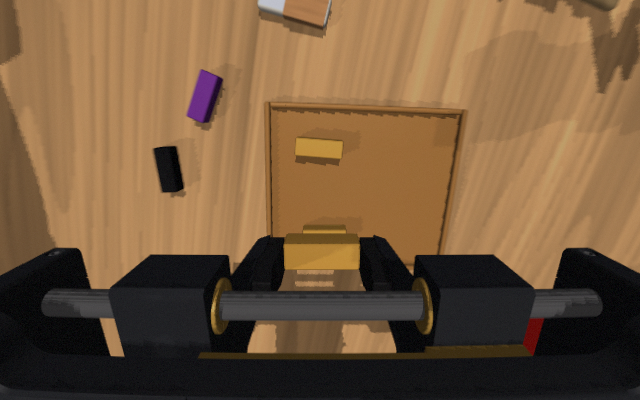

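>>> {"method": "arm_command", "body": {"increments": [[-1,[-0.08,0.05,0.03],[0,0,0]],[-1,[-0.12,0.15,0.1],[0.05,-0.02,-0.002]],[-1,[-0.12,0.25,0.16],[0.1,-0.04,-0.005]],[-1,[-0.12,0.35,0.22],[0.15,-0.06,-0.008]],[-1,[-0.12,0.45,0.29],[0.2,-0.073,-0.01]],[-1,[-0.12,0.55,0.35],[0.2,-0.073,-0.01]],[-1,[-0.12,0.63,0.4],[0.2,-0.073,-0.01]],[-1,[-0.121,0.662,0.422],[0.2,-0.073,-0.01]],[-1,[-0.121,0.662,0.422],[0.2,-0.073,-0.01]],[-1,[-0.121,0.662,0.422],[0.2,-0.073,-0.01]]]}}

```text
clock: 22.4
position: [519.8, -19.2, 154.0]
tool_rot: [0.747, 0.04, 0.662, -0.046]
contact_force: [-0.1, 0.6, -0.5]
width: 0.472
```

```bash
python3 - <<'E'
from h import *
rows([barT(-2,-27,c) for c in (120,60)])
E
```

```text
t 22.4 pos [519.8 -19.2 154. ] xax [ 0.119 -0.016 -0.993] z [ 0.986 -0.12   0.12 ] w 0.472 F [-0.1  0.6 -0.5]
[0.1484, 0.0025, -0.0173] [-0.0001, 0.0, 0.0009] dist 60 ang 0.1
[0.2973, 0.0027, -0.0352] [-0.0001, 0.0, 0.0009] dist 120 ang 0.1
```

>>> {"method": "arm_command", "body": {"increments": [[-1,[0.07,0.002,-0.008],[0,0,0]],[-1,[0.148,0.0025,-0.017],[0,0,0]],[-1,[0.22,0.0025,-0.026],[0,0,0]],[-1,[0.27,0.003,-0.032],[0,0,0]],[-1,[0.297,0.003,-0.035],[0,0,0]],[-1,[0.297,0.003,-0.035],[0,0,0]],[-1,[0.297,0.003,-0.035],[0,0,0]]]}}

```text
clock: 23.1
position: [520.6, -18.9, 35.0]
tool_rot: [0.747, 0.04, 0.662, -0.046]
contact_force: [-0.7, 0.2, -0.6]
width: 0.473
```

```bash
python3 - <<'E'
from h import *
s=shot('wrist','w21.png');rows([barT(-2,-27,c) for c in (50,45)])
E
```

```text
t 23.15 pos [521.  -18.8  35.4] xax [ 0.12  -0.016 -0.993] z [ 0.985 -0.121  0.121] w 0.471 F [ 0.4 -0.3  0.4]
[0.0275, 0.0009, -0.0055] [-0.0006, 0.001, 0.001] dist 11 ang 0.1
[0.0399, 0.0009, -0.0071] [-0.0006, 0.001, 0.001] dist 16 ang 0.1
```

View pics/w21.png

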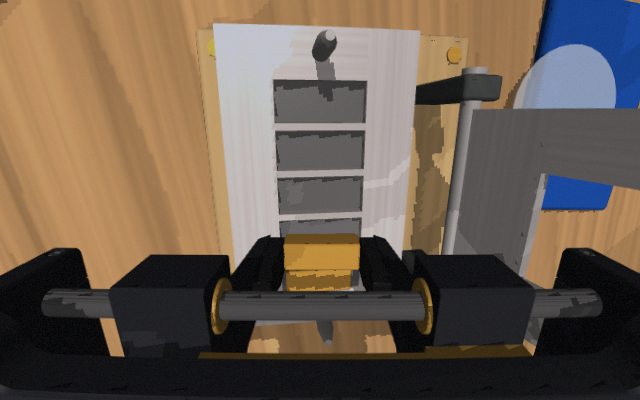

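The bar at (321,252) lines up over trough 2. I lower it, release and lift.

>>> {"method": "arm_command", "body": {"increments": [[-1,[0.014,0.001,-0.003],[0,0,0]],[-1,[0.0275,0.001,-0.0055],[0,0,0]],[-1,[0.0395,0.001,-0.007],[0,0,0]],[-1,[0.0395,0.001,-0.007],[0,0,0]],[-0.04,[0.0395,0.001,-0.007],[0,0,0]],[0.1,[0.0395,0.001,-0.007],[0,0,0]],[0.1,[0.0395,0.001,-0.007],[0,0,0]],[0.1,[0.0395,0.001,-0.007],[0,0,0]],[0.15,[0.01,0,-0.007],[0,0,0]],[0.2,[-0.08,0,0],[0,0,0]],[0.2,[-0.19,0,0.02],[0,0,0]],[0.2,[-0.3,0,0.03],[0,0,0]],[0.2,[-0.3,0,0.03],[0,0,0]],[0.2,[-0.3,0,0.03],[0,0,0]]]}}

```text
clock: 24.55
position: [518.8, -18.7, 157.4]
tool_rot: [0.748, 0.04, 0.661, -0.047]
contact_force: [0.2, 0.2, -0.8]
width: 0.6
```

```bash
python3 - <<'E'
from h import *
s=shot('wrist','w22.png');rows([((411.8,-345.7,60),down(.19)),((390.9,-264,60),down(.112))])
findbars(s,49)
E
```

```text
t 24.6 pos [517.9 -18.7 156. ] xax [ 0.12  -0.017 -0.993] z [ 0.985 -0.121  0.121] w 0.597 F [-0.2 -0.6  0.4]
[0.2201, -0.8434, -0.1914] [-0.1986, 0.0765, 0.0133] dist 357 ang 19.2
[0.2104, -0.647, -0.2676] [-0.149, 0.0768, 0.0103] dist 292 ang 15.1
bar px [306.  190.2] n 591 xy [516.1 -16.9] LxW 40.8 15.3 yaw -0.116
bar px [306.5 215.7] n 546 xy [512.9 -44.1] LxW 40.9 15.3 yaw -0.115
bar px [191.5 307.5] n 68 xy [ 372.4 -129.7] LxW 35.4 3.1 yaw 1.314
```

View pics/w22.png

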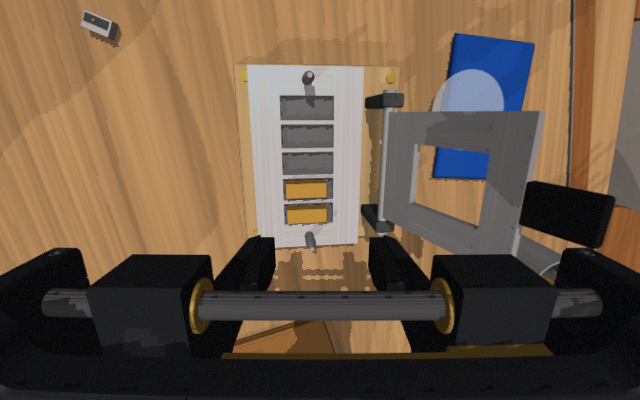

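Two bars are seated at (306,190) and (306,216). Next is the bar at (412,-345.5).

>>> {"method": "arm_command", "body": {"increments": [[0.2,[0,-0.1,-0.025],[0,0,0]],[0.2,[0,-0.22,-0.05],[-0.05,0.02,0.003]],[0.2,[0.03,-0.34,-0.08],[-0.1,0.04,0.006]],[0.2,[0.07,-0.46,-0.105],[-0.15,0.06,0.01]],[0.2,[0.11,-0.58,-0.13],[-0.198,0.076,0.013]],[0.2,[0.15,-0.7,-0.16],[-0.198,0.076,0.013]],[0.2,[0.2,-0.8,-0.18],[-0.198,0.076,0.013]],[0.2,[0.22,-0.843,-0.191],[-0.198,0.076,0.013]],[0.2,[0.22,-0.843,-0.191],[-0.198,0.076,0.013]],[0.2,[0.22,-0.843,-0.191],[-0.198,0.076,0.013]],[0.2,[0.22,-0.843,-0.191],[-0.198,0.076,0.013]]]}}

```text
clock: 25.7
position: [413.3, -343.2, 60.5]
tool_rot: [0.704, -0.068, 0.703, 0.068]
contact_force: [-0.1, -0.6, -0.5]
width: 0.604
```

```bash
python3 - <<'E'
from h import *
s=shot('wrist','w23.png')
findbars(s); rows([((412.2,-345.6,-13),down(.19))])
E
```

```text
bar px [312.7 103.6] n 1306 xy [ 391.  -263.3] LxW 41.2 15.3 yaw 0.113
bar px [320. 216.] n 986 xy [ 412.1 -345.2] LxW 40.7 15.1 yaw 0.192
bar px [451.2 307.4] n 68 xy [ 542.9 -407.7] LxW 29.0 3.2 yaw -1.198
bar px [191.6 316.6] n 76 xy [ 317.2 -461.3] LxW 29.3 3.4 yaw -1.487
t 25.75 pos [ 413.3 -343.5   60.7] xax [ 0.002  0.    -1.   ] z [0.982 0.191 0.002] w 0.599 F [ 0.8 -0.4  0. ]
[0.1842, -0.0046, -0.0041] [0.0015, 0.0012, 0.0002] dist 74 ang 0.2
```

View pics/w23.png

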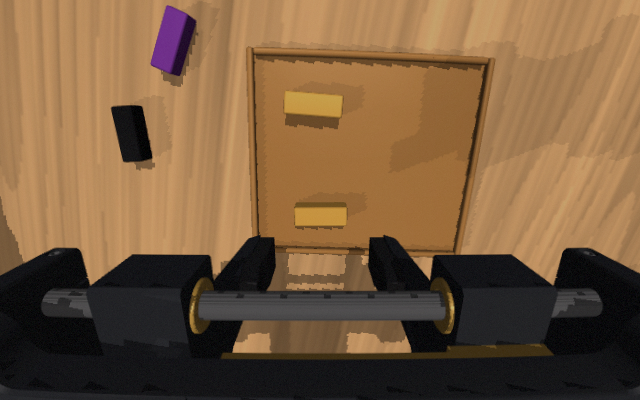

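>>> {"method": "arm_command", "body": {"increments": [[0.2,[0.04,-0.004,-0.004],[0,0,0]],[0.2,[0.09,-0.004,-0.004],[0,0,0]],[0.2,[0.135,-0.004,-0.004],[0,0,0]],[0.2,[0.17,-0.004,-0.004],[0,0,0]],[0.2,[0.184,-0.004,-0.004],[0,0,0]],[0.2,[0.184,-0.004,-0.004],[0,0,0]],[-1,[0.184,-0.004,-0.004],[0,0,0]],[-1,[0.184,-0.004,-0.004],[0,0,0]],[-1,[0.184,-0.004,-0.004],[0,0,0]],[-1,[0.184,-0.004,-0.004],[0,0,0]],[-1,[0.16,-0.004,-0.004],[0,0,0]],[-1,[0.08,-0.004,-0.004],[0,0,0]],[-1,[-0.02,-0.004,-0.004],[0,0,0]],[-1,[-0.1,-0.004,-0.004],[0,0,0]],[-1,[-0.15,-0.004,-0.004],[0,0,0]]], "newtons": 15}}

```text
clock: 27.25
position: [412.8, -345.9, 123.8]
tool_rot: [0.705, -0.069, 0.702, 0.067]
contact_force: [0.2, -1.0, 0.1]
width: 0.472
```

```bash
python3 - <<'E'
from h import *
s=shot('wrist','w24.png');rows([barT(-2,0,180)])
E
```

```text
t 27.3 pos [ 414.  -346.8  126. ] xax [ 0.007 -0.004 -1.   ] z [0.982 0.191 0.006] w 0.472 F [ 1.1 -0.8  1.9]
[-0.0725, 0.819, 0.4387] [0.1995, -0.0716, -0.0091] dist 373 ang 19.1
```

View pics/w24.png

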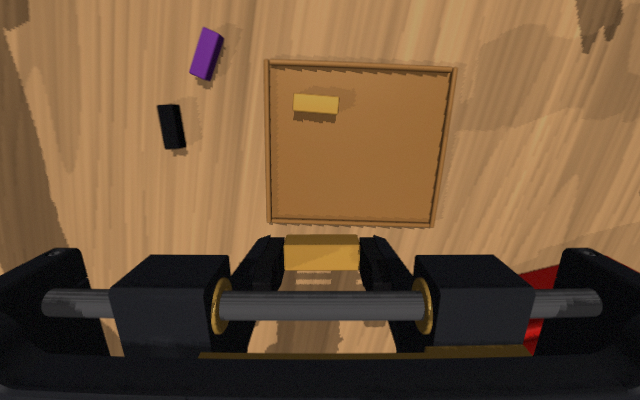

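>>> {"method": "arm_command", "body": {"increments": [[-1,[-0.05,0.06,0.03],[0,0,0]],[-1,[-0.08,0.16,0.085],[0.05,-0.02,-0.002]],[-1,[-0.08,0.26,0.14],[0.1,-0.04,-0.005]],[-1,[-0.08,0.36,0.19],[0.15,-0.06,-0.008]],[-1,[-0.08,0.46,0.245],[0.2,-0.072,-0.009]],[-1,[-0.08,0.56,0.3],[0.2,-0.072,-0.009]],[-1,[-0.075,0.66,0.35],[0.2,-0.072,-0.009]],[-1,[-0.073,0.76,0.41],[0.2,-0.072,-0.009]],[-1,[-0.073,0.819,0.439],[0.2,-0.072,-0.009]],[-1,[-0.073,0.819,0.439],[0.2,-0.072,-0.009]],[-1,[-0.073,0.819,0.439],[0.2,-0.072,-0.009]]]}}

```text
clock: 28.4
position: [523.1, 8.5, 154.3]
tool_rot: [0.747, 0.04, 0.662, -0.045]
contact_force: [-0.6, -1.2, -0.2]
width: 0.475
```

```bash
python3 - <<'E'
from h import *
rows([barT(-2,0,c) for c in (120,60)])
E
```

```text
t 28.4 pos [523.1   8.5 154.3] xax [ 0.119 -0.015 -0.993] z [ 0.986 -0.119  0.12 ] w 0.475 F [-0.6 -1.2 -0.2]
[0.1492, -0.0, -0.0172] [0.0003, -0.0001, 0.0002] dist 60 ang 0.0
[0.2981, 0.0, -0.0351] [0.0003, -0.0001, 0.0002] dist 120 ang 0.0
```

>>> {"method": "arm_command", "body": {"increments": [[-1,[0.07,0,-0.008],[0,0,0]],[-1,[0.149,0,-0.017],[0,0,0]],[-1,[0.22,0,-0.026],[0,0,0]],[-1,[0.27,0,-0.032],[0,0,0]],[-1,[0.298,0,-0.035],[0,0,0]],[-1,[0.298,0,-0.035],[0,0,0]],[-1,[0.298,0,-0.035],[0,0,0]]]}}

```text
clock: 29.1
position: [523.8, 7.7, 34.9]
tool_rot: [0.747, 0.04, 0.662, -0.046]
contact_force: [-0.5, 0.3, 0.3]
width: 0.475
```

```bash
python3 - <<'E'
from h import *
s=shot('wrist','w25.png');rows([barT(-2,0,c) for c in (50,45)])
E
```

```text
t 29.15 pos [524.2   8.   35.2] xax [ 0.12  -0.015 -0.993] z [ 0.985 -0.12   0.121] w 0.471 F [ 0.6 -1.2  0.3]
[0.0272, 0.001, -0.0054] [-0.0002, 0.0009, 0.0002] dist 11 ang 0.1
[0.0396, 0.001, -0.0069] [-0.0002, 0.0009, 0.0002] dist 16 ang 0.1
```

View pics/w25.png

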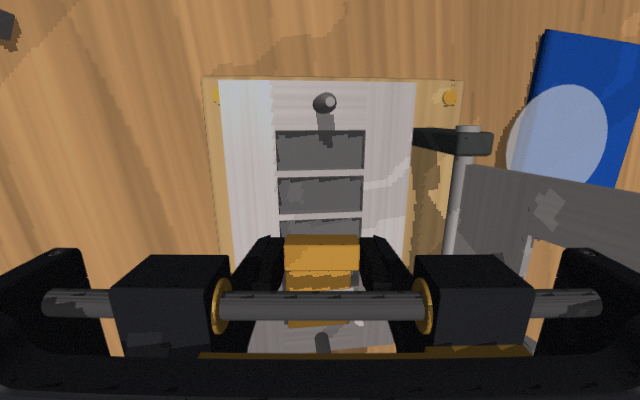

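Lined up over trough 3. I lower it, release and lift.

>>> {"method": "arm_command", "body": {"increments": [[-1,[0.014,0.001,-0.003],[0,0,0]],[-1,[0.0275,0.001,-0.0055],[0,0,0]],[-1,[0.0395,0.001,-0.007],[0,0,0]],[-1,[0.0395,0.001,-0.007],[0,0,0]],[-0.04,[0.0395,0.001,-0.007],[0,0,0]],[0.1,[0.0395,0.001,-0.007],[0,0,0]],[0.1,[0.0395,0.001,-0.007],[0,0,0]],[0.1,[0.0395,0.001,-0.007],[0,0,0]],[0.15,[0.01,0,-0.007],[0,0,0]],[0.2,[-0.08,0,0],[0,0,0]],[0.2,[-0.19,0,0.02],[0,0,0]],[0.2,[-0.3,0,0.03],[0,0,0]],[0.2,[-0.3,0,0.03],[0,0,0]],[0.2,[-0.3,0,0.03],[0,0,0]]]}}

```text
clock: 30.55
position: [522.0, 7.9, 157.3]
tool_rot: [0.748, 0.04, 0.661, -0.046]
contact_force: [-0.6, -0.3, 0.5]
width: 0.598
```

```bash
python3 - <<'E'
from h import *
s=shot('wrist','w26.png');rows([((391,-263.8,60),down(.112))])
findbars(s,49);findbars(snapshot('top'))
E
```

```text
t 30.6 pos [521.1   7.9 155.9] xax [ 0.12  -0.016 -0.993] z [ 0.985 -0.12   0.121] w 0.6 F [-1.   0.  -1.2]
[0.2095, -0.7134, -0.2676] [-0.1486, 0.0768, 0.0096] dist 316 ang 15.1
bar px [306. 191.] n 587 xy [519.2   9.1] LxW 40.4 14.8 yaw -0.151
bar px [306.5 215.3] n 542 xy [516.1 -16.8] LxW 40.8 15.2 yaw -0.122
bar px [307.  239.5] n 510 xy [512.9 -44.2] LxW 41.0 15.5 yaw -0.12
bar px [191.5 308. ] n 65 xy [ 375.7 -103.5] LxW 34.1 3.1 yaw 1.315
bar px [437.7 262.5] n 113 xy [ 390.3 -264.7] LxW 42.6 15.1 yaw 0.103
```

View pics/w26.png

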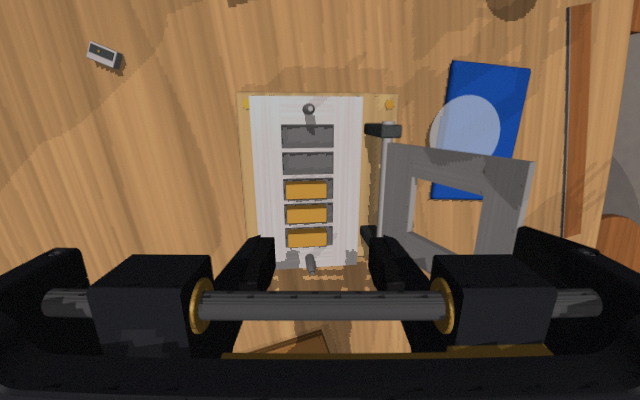

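Three bars are in. The last one is at (390.8,-264), yaw 0.11.

>>> {"method": "arm_command", "body": {"increments": [[0.2,[0,-0.1,-0.037],[0,0,0]],[0.2,[0,-0.21,-0.08],[-0.05,0.02,0.003]],[0.2,[0.03,-0.32,-0.12],[-0.1,0.04,0.006]],[0.2,[0.07,-0.43,-0.16],[-0.149,0.06,0.01]],[0.2,[0.11,-0.54,-0.2],[-0.149,0.077,0.01]],[0.2,[0.16,-0.65,-0.245],[-0.149,0.077,0.01]],[0.2,[0.21,-0.713,-0.268],[-0.149,0.077,0.01]],[0.2,[0.21,-0.713,-0.268],[-0.149,0.077,0.01]],[0.2,[0.21,-0.713,-0.268],[-0.149,0.077,0.01]],[0.2,[0.21,-0.713,-0.268],[-0.149,0.077,0.01]]]}}

```text
clock: 31.65
position: [391.0, -262.0, 59.1]
tool_rot: [0.705, -0.04, 0.706, 0.041]
contact_force: [0.2, 1.5, -0.2]
width: 0.6
```

```bash
python3 - <<'E'
from h import *
s=shot('wrist','w27.png')
findbars(s); rows([((391,-263.7,-13),down(.112))])
E
```

```text
bar px [322. 216.] n 988 xy [ 391.  -263.3] LxW 40.5 15.0 yaw 0.116
t 31.7 pos [ 391.2 -262.1   59.5] xax [-0.001  0.001 -1.   ] z [ 0.993  0.115 -0.001] w 0.6 F [0.8 0.6 0.6]
[0.1811, -0.004, -0.0008] [0.0022, -0.0006, -0.0009] dist 72 ang 0.2
```

View pics/w27.png

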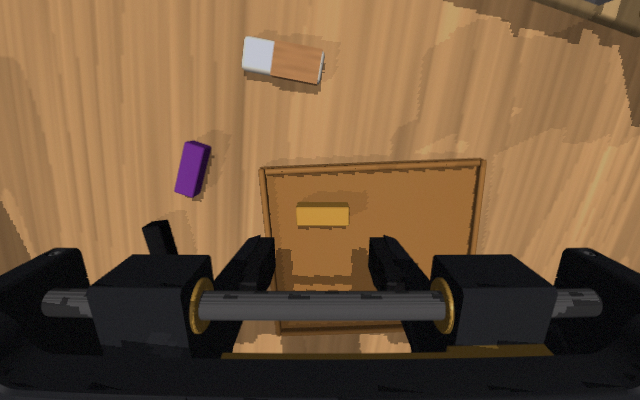

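The bar at (322,216) is close to the tray rim at column 270, so I narrow the opening before going down.

>>> {"method": "arm_command", "body": {"increments": [[0.1,[0.04,-0.004,0],[0,0,0]],[0.1,[0.09,-0.004,0],[0,0,0]],[0.1,[0.09,-0.004,0],[0,0,0]],[0.1,[0.135,-0.004,0],[0,0,0]],[0.1,[0.165,-0.004,0],[0,0,0]],[0.1,[0.18,-0.004,0],[0,0,0]],[0.1,[0.18,-0.004,0],[0,0,0]],[-1,[0.18,-0.004,0],[0,0,0]],[-1,[0.18,-0.004,0],[0,0,0]],[-1,[0.18,-0.004,0],[0,0,0]],[-1,[0.16,-0.004,0],[0,0,0]],[-1,[0.08,-0.004,0],[0,0,0]],[-1,[-0.02,-0.004,0],[0,0,0]],[-1,[-0.1,-0.004,0],[0,0,0]],[-1,[-0.15,-0.004,0],[0,0,0]]], "newtons": 15}}

```text
clock: 33.2
position: [392.3, -264.2, 122.3]
tool_rot: [0.706, -0.041, 0.706, 0.041]
contact_force: [0.9, -1.1, -0.2]
width: 0.474
```

```bash
python3 - <<'E'
from h import *
s=shot('wrist','w28.png');rows([barT(-2,27,180)])
E
```

```text
t 33.25 pos [ 393.5 -264.9  124.3] xax [ 0.004 -0.003 -1.   ] z [0.993 0.115 0.003] w 0.476 F [ 0.9 -1.9  1.4]
[-0.0755, 0.7069, 0.4174] [0.1505, -0.0737, -0.0074] dist 330 ang 15.1
```

View pics/w28.png

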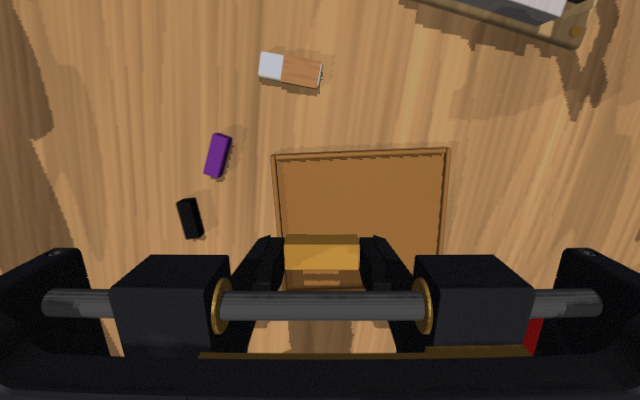

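>>> {"method": "arm_command", "body": {"increments": [[-1,[-0.05,0.06,0.035],[0,0,0]],[-1,[-0.08,0.16,0.095],[0.05,-0.02,-0.002]],[-1,[-0.08,0.26,0.155],[0.1,-0.04,-0.004]],[-1,[-0.08,0.36,0.215],[0.15,-0.06,-0.007]],[-1,[-0.08,0.46,0.275],[0.15,-0.074,-0.007]],[-1,[-0.08,0.56,0.33],[0.15,-0.074,-0.007]],[-1,[-0.076,0.66,0.39],[0.15,-0.074,-0.007]],[-1,[-0.076,0.707,0.417],[0.15,-0.074,-0.007]],[-1,[-0.076,0.707,0.417],[0.15,-0.074,-0.007]],[-1,[-0.076,0.707,0.417],[0.15,-0.074,-0.007]]]}}

```text
clock: 34.25
position: [525.9, 34.9, 154.1]
tool_rot: [0.747, 0.04, 0.662, -0.045]
contact_force: [0.1, -1.2, -0.1]
width: 0.473
```

```bash
python3 - <<'E'
from h import *
rows([barT(-2,27,c) for c in (120,60)])
E
```

```text
t 34.25 pos [525.9  34.9 154.1] xax [ 0.118 -0.014 -0.993] z [ 0.986 -0.118  0.119] w 0.473 F [ 0.1 -1.2 -0.1]
[0.149, 0.0013, -0.016] [0.001, -0.0004, 0.0] dist 60 ang 0.1
[0.298, 0.0013, -0.0339] [0.001, -0.0004, 0.0] dist 120 ang 0.1
```

>>> {"method": "arm_command", "body": {"increments": [[-1,[0.07,0.001,-0.008],[0,0,0]],[-1,[0.149,0.001,-0.016],[0,0,0]],[-1,[0.22,0.001,-0.025],[0,0,0]],[-1,[0.27,0.001,-0.031],[0,0,0]],[-1,[0.298,0.001,-0.034],[0,0,0]],[-1,[0.298,0.001,-0.034],[0,0,0]],[-1,[0.298,0.001,-0.034],[0,0,0]]]}}

```text
clock: 34.95
position: [526.9, 34.5, 34.8]
tool_rot: [0.747, 0.04, 0.662, -0.045]
contact_force: [0.5, -0.4, -0.3]
width: 0.472
```

```bash
python3 - <<'E'
from h import *
s=shot('wrist','w29.png');rows([barT(-2,27,c) for c in (50,45)])
E
```

```text
t 35.0 pos [527.3  34.7  35.2] xax [ 0.12  -0.015 -0.993] z [ 0.986 -0.119  0.121] w 0.473 F [0.4 0.1 0.3]
[0.0271, 0.0013, -0.0051] [0.0004, 0.0005, -0.0] dist 11 ang 0.1
[0.0395, 0.0013, -0.0066] [0.0004, 0.0005, -0.0] dist 16 ang 0.1
```

View pics/w29.png

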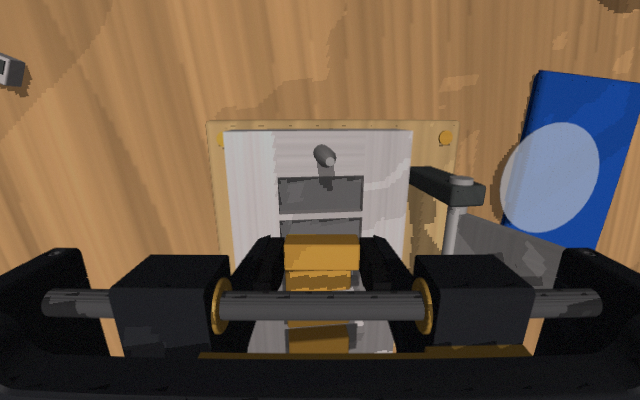

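Lined up over trough 4. I lower it, release and lift.

>>> {"method": "arm_command", "body": {"increments": [[-1,[0.014,0.001,-0.003],[0,0,0]],[-1,[0.027,0.001,-0.005],[0,0,0]],[-1,[0.0395,0.001,-0.0065],[0,0,0]],[-1,[0.0395,0.001,-0.0065],[0,0,0]],[-0.04,[0.0395,0.001,-0.0065],[0,0,0]],[0.1,[0.0395,0.001,-0.0065],[0,0,0]],[0.1,[0.0395,0.001,-0.0065],[0,0,0]],[0.1,[0.0395,0.001,-0.0065],[0,0,0]],[0.15,[0.01,0,-0.007],[0,0,0]],[0.2,[-0.08,0,0],[0,0,0]],[0.2,[-0.19,0,0.02],[0,0,0]],[0.2,[-0.3,0,0.03],[0,0,0]],[0.2,[-0.3,0,0.03],[0,0,0]],[0.2,[-0.3,0,0.03],[0,0,0]]]}}

```text
clock: 36.4
position: [525.2, 34.7, 157.2]
tool_rot: [0.748, 0.04, 0.661, -0.045]
contact_force: [0.4, -0.1, -0.2]
width: 0.601
```

```bash
python3 - <<'E'
from h import *
s=shot('wrist','w30.png')
for p,y in findbars(s,49):
    d=p-np.array(M[:2]);c,sn=np.cos(M[2]),np.sin(M[2]);print('local',np.round([c*d[0]+sn*d[1],-sn*d[0]+c*d[1]],1))
s=shot('top','t30.png');findbars(s);im=s['pixels']
a=cv2.resize(im[150:290,150:500],None,fx=2.2,fy=2.2,interpolation=2);cv2.imwrite('pics/t30c.png',a[:,:,::-1])
c=shot('scene','s30.png')['pixels'];a=cv2.resize(c[110:250,250:430],None,fx=4,fy=4,interpolation=2);cv2.imwrite('pics/s30c.png',a[:,:,::-1])
E
```

```text
bar px [306.  190.7] n 589 xy [522.4  36.1] LxW 40.6 15.3 yaw -0.12
bar px [306.5 215.9] n 548 xy [519.2   9.3] LxW 40.9 15.2 yaw -0.115
bar px [307.  239.1] n 499 xy [516.2 -16.9] LxW 40.9 15.3 yaw -0.123
bar px [312.  261.9] n 350 xy [518.  -44.8] LxW 31.3 15.5 yaw -0.115
bar px [191.5 309.5] n 64 xy [378.4 -78.8] LxW 32.9 3.2 yaw 1.316
local [-3.2 27.3]
local [-3.2  0.3]
local [ -3. -26.]
local [  2.1 -53.6]
local [-132.3 -104.1]
bar px [347.7 210.3] n 89 xy [517.9 -48. ] LxW 34.2 15.1 yaw -0.132
```

View pics/w30.png

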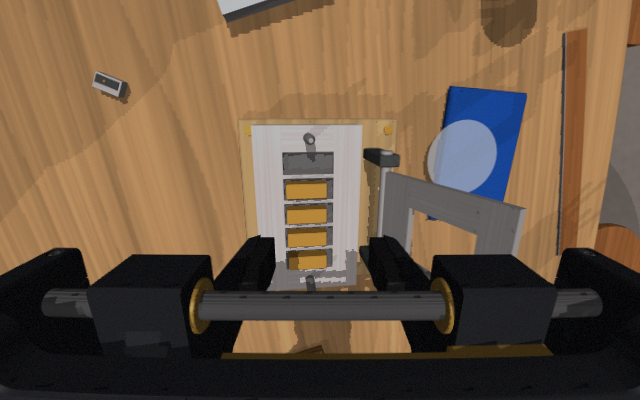

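View pics/t30c.png

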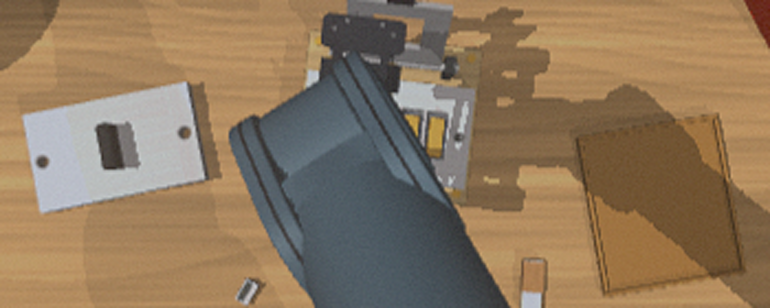

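View pics/s30c.png

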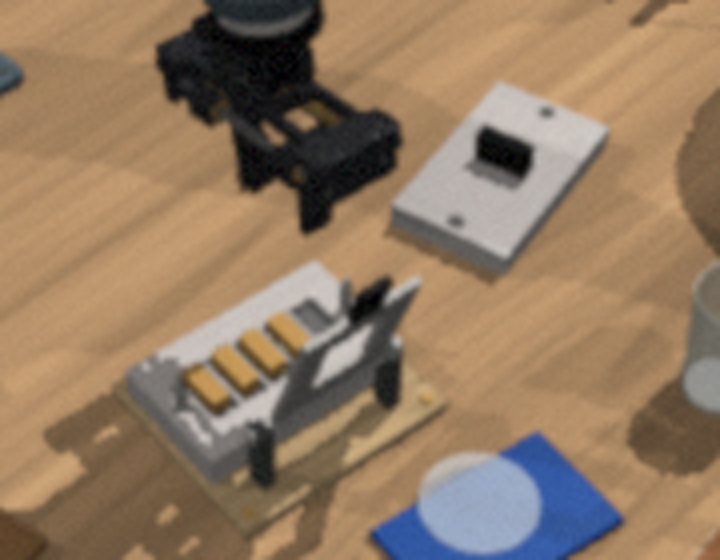

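All four bars lie flat in troughs 1–4 and the tray is empty. Now the top half.

```bash
python3 - <<'E'
from h import *
rows([((480,200,200),down(.8)),((530,310,200),down(.1935+np.pi/2))])
E
```

```text
t 36.55 pos [523.6  34.7 154.6] xax [ 0.117 -0.015 -0.993] z [ 0.986 -0.119  0.118] w 0.601 F [0.2 0.  0.1]
[-0.1315, 0.397, -0.1433] [-0.5852, 0.0698, 0.0351] dist 177 ang 53.1
[-0.121, 0.6851, -0.0528] [-1.1982, 0.0512, 0.0713] dist 279 ang 108.1
```

>>> {"method": "arm_command", "body": {"increments": [[0.2,[-0.1,0.03,-0.02],[0,0,0]],[0.2,[-0.131,0.12,-0.05],[-0.1,0.01,0.005]],[0.2,[-0.131,0.22,-0.08],[-0.2,0.03,0.01]],[0.2,[-0.131,0.32,-0.11],[-0.3,0.04,0.02]],[0.2,[-0.131,0.397,-0.143],[-0.4,0.05,0.025]],[0.2,[-0.131,0.397,-0.143],[-0.5,0.06,0.03]],[0.2,[-0.131,0.397,-0.143],[-0.585,0.07,0.035]],[0.2,[-0.131,0.397,-0.143],[-0.585,0.07,0.035]]]}}

```text
clock: 37.35
position: [479.5, 200.0, 198.4]
tool_rot: [0.65, -0.276, 0.652, 0.277]
contact_force: [0.5, -0.4, 0.1]
width: 0.603
```

```bash
python3 - <<'E'
from h import *
rows([((525,310,200),down(.1935+np.pi/2))]);print(telemetry.get_obs()['joints'])
E
```

```text
t 37.35 pos [479.5 200.  198.4] xax [-0.003 -0.    -1.   ] z [ 0.695  0.719 -0.003] w 0.603 F [ 0.5 -0.4  0.1]
[-0.0045, 0.1094, 0.2768] [-0.6122, -0.0008, -0.0021] dist 119 ang 55.1
[ 0.24556855  0.50157328 -0.94494509  1.85233601  0.46864115  1.03303803
 -0.08808758]
```

>>> {"method": "arm_command", "body": {"increments": [[0.2,[0,0,0],[-0.1,0,0]],[0.2,[0,0,0],[-0.2,0,0]],[0.2,[0,0,0],[-0.3,0,0]],[0.2,[0,0,0],[-0.3,0,0]]]}}

```text
clock: 37.75
position: [479.0, 199.6, 197.4]
tool_rot: [0.567, -0.419, 0.57, 0.421]
contact_force: [0.4, 0.4, -0.5]
width: 0.597
```

```bash
python3 - <<'E'
from h import *
rows([((525,310,200),down(.1935+np.pi/2))]);print(telemetry.get_obs()['joints'])
E
```

```text
t 37.75 pos [479.  199.6 197.4] xax [-0.005 -0.    -1.   ] z [ 0.293  0.956 -0.002] w 0.597 F [ 0.4  0.4 -0.5]
[-0.0071, -0.0291, 0.2977] [-0.3125, -0.0003, -0.0033] dist 120 ang 28.1
[ 0.31279443  0.55191933 -1.05246484  1.8504727   0.54302088  1.06795853
  0.32038274]
```

Joint 3 is drifting toward its limit with this turn, so I use the other half-turn of the grasp.

>>> {"method": "arm_command", "body": {"increments": [[0.2,[-0.03,0,0],[0.1,0,0]],[0.2,[-0.06,0,0],[0.2,0,0]],[0.2,[-0.06,0,0],[0.3,0,0]],[0.2,[-0.06,0,0],[0.4,0,0]],[0.2,[-0.06,0,0],[0.5,0,0]],[0.2,[-0.06,0,0],[0.6,0,0]],[0.2,[-0.06,0,0],[0.7,0,0]],[0.2,[-0.06,0,0],[0.8,0,0]],[0.2,[-0.06,0,0],[0.9,0,0]],[0.2,[-0.06,0,0],[0.98,0,0]],[0.2,[-0.06,0,0],[0.98,0,0]]]}}

```text
clock: 38.85
position: [478.8, 199.5, 221.1]
tool_rot: [0.699, 0.097, 0.702, -0.098]
contact_force: [-0.0, 0.4, -0.8]
width: 0.6
```

```bash
python3 - <<'E'
from h import *
rows([((470,300,220),down(.1935-np.pi/2))]);print(telemetry.get_obs()['joints'])
E
```

```text
t 38.85 pos [478.8 199.5 221.1] xax [-0.005 -0.    -1.   ] z [ 0.962 -0.273 -0.005] w 0.6 F [-0.   0.4 -0.8]
[0.0029, 0.2358, -0.0897] [0.701, -0.0022, 0.0028] dist 101 ang 63.1
[ 0.09709904  0.39518965 -0.72404797  1.83736601  0.29964179  1.02661635
 -1.02342667]
```

>>> {"method": "arm_command", "body": {"increments": [[0.2,[0,0,0],[0.1,0,0]],[0.2,[0,0,0],[0.2,0,0]],[0.2,[0,0,0],[0.3,0,0]],[0.2,[0,0.05,-0.02],[0.4,0,0]],[0.2,[0,0.1,-0.04],[0.5,0,0]],[0.2,[0,0.16,-0.06],[0.6,0,0]],[0.2,[0,0.21,-0.08],[0.7,0,0]],[0.2,[0,0.236,-0.09],[0.7,0,0]],[0.2,[0,0.236,-0.09],[0.7,0,0]]]}}

```text
clock: 39.75
position: [468.9, 302.0, 220.9]
tool_rot: [0.544, 0.448, 0.548, -0.451]
contact_force: [0.1, -0.4, 0.8]
width: 0.602
```

```bash
python3 - <<'E'
from h import *
s=snapshot('wrist')
s=shot('wrist','w31.png');np.save('w31.npy',{k:np.array(v) for k,v in s.items()},allow_pickle=True)
rows([]);print(telemetry.get_obs()['joints'])
c,sn=np.cos(.1935),np.sin(.1935)
P=[(504.6+c*a-sn*b,305.9+sn*a+c*b,z) for a,b,z in [(0,79.5,24),(0,-79.5,24),(55,92,24),(55,-92,24),(-55,92,24),(-55,-92,24),(25,8,54),(25,-8,54),(-25,8,54),(-25,-8,54)]]
print(np.round(proj(s,P),1).tolist())
E
```

```text
t 39.85 pos [469.8 299.5 220.9] xax [-0.006 -0.001 -1.   ] z [ 0.193 -0.981  0.   ] w 0.605 F [ 0.3 -0.3  0.9]
[-0.25427587  0.41956194 -0.50916384  1.75100637  0.22958301  1.03590855
 -2.22182902]
[[261.3, 145.3], [385.3, 145.5], [248.6, 100.3], [398.2, 100.5], [254.3, 187.0], [392.0, 187.2], [316.6, 126.2], [330.4, 126.2], [316.7, 169.0], [330.0, 169.0]]
```

View pics/w31.png

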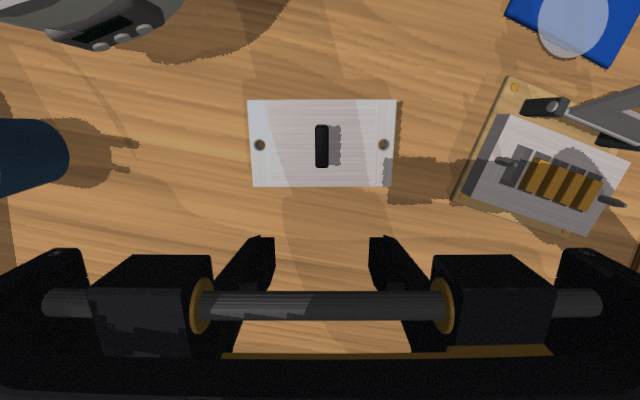

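```bash
python3 - <<'E'
from h import *
s=np.load('w31.npy',allow_pickle=True).item()
a=cv2.resize(s['pixels'][90:195,235:410],None,fx=4.5,fy=4.5,interpolation=2);cv2.imwrite('pics/c31.png',a[:,:,::-1])
E
```

```text
(no output)
```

View pics/c31.png

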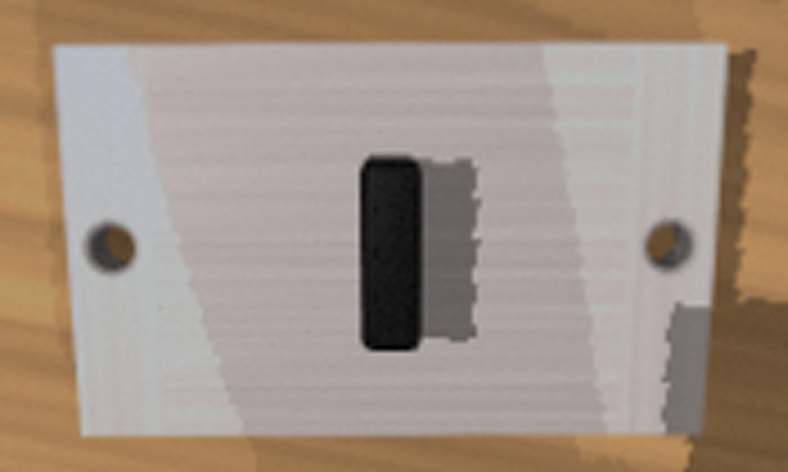

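```bash
python3 - <<'E'
from h import *
from scipy.optimize import least_squares
s=np.load('w31.npy',allow_pickle=True).item()
f=lambda u,v:(235+(u+.5)/4.5-.5,90+(v+.5)/4.5-.5)
obs=[((55,92,24),f(53,45)),((55,-92,24),f(728,43)),((-55,92,24),f(82,436)),((-55,-92,24),f(705,434)),((0,79.5,24),f(111,247)),((0,-79.5,24),f(669,246))]
def res(p):
    c,sn=np.cos(p[2]),np.sin(p[2])
    return (proj(s,[(p[0]+c*a-sn*b,p[1]+sn*a+c*b,z) for (a,b,z),_ in obs])-np.array([o for _,o in obs])).ravel()
r=least_squares(res,[505,306,.19]);print(r.x,np.round(r.fun,1))
c,sn=np.cos(r.x[2]),np.sin(r.x[2])
h=proj(s,[(r.x[0]+c*a-sn*b,r.x[1]+sn*a+c*b,54) for a,b in [(25,8),(25,-8),(-25,8),(-25,-8)]]);print(np.round((h-[235,90]+.5)*4.5))
p=(r.x[0],r.x[1]);R=down(r.x[2]-np.pi/2);rows([((*p,100),R),((*p,9),R)])
E
```

```text
[5.05335687e+02 3.08338339e+02 1.98414253e-01] [ 0.2  0.  -0.1 -0.1 -0.  -0.1 -0.7 -0.1  0.2  0.2  0.4 -0. ]
[[360. 161.]
 [423. 160.]
 [362. 353.]
 [422. 353.]]
t 39.85 pos [469.8 299.5 220.9] xax [-0.006 -0.001 -1.   ] z [ 0.193 -0.981  0.   ] w 0.605 F [ 0.3 -0.3  0.9]
[0.3016, 0.0931, -0.0045] [-0.0026, 0.0, 0.0036] dist 126 ang 0.4
[0.5291, 0.0944, -0.0045] [-0.0026, 0.0, 0.0036] dist 215 ang 0.4
```

>>> {"method": "arm_command", "body": {"increments": [[0,[0.1,0.09,-0.003],[0,0,0.003]],[0,[0.21,0.093,-0.003],[0,0,0.003]],[0,[0.3,0.093,-0.003],[0,0,0.003]],[0,[0.38,0.093,-0.003],[0,0,0.003]],[0,[0.44,0.093,-0.003],[0,0,0.003]],[0,[0.44,0.093,-0.003],[0,0,0.003]],[0,[0.44,0.093,-0.003],[0,0,0.003]]]}}

```text
clock: 40.55
position: [505.5, 306.9, 45.0]
tool_rot: [0.546, 0.449, 0.546, -0.45]
contact_force: [0.1, 1.3, 0.1]
width: 0.499
```

```bash
python3 - <<'E'
from h import *
s=shot('wrist','w32.png')
T=(505.3,308.,.198)
rows([((T[0],T[1],3),down(T[2]-np.pi/2))]);print(telemetry.get_obs()['joints'])
E
```

```text
t 40.6 pos [506.1 307.5  45.9] xax [ 0.     0.001 -1.   ] z [ 0.192 -0.981 -0.   ] w 0.501 F [ 0.7 -0.2 -0.2]
[0.1072, -0.0017, -0.0014] [-0.003, -0.0003, -0.0004] dist 43 ang 0.3
[-0.32503645  0.69806656 -0.40760038  1.78092331  0.38653054  0.741636
 -2.31341887]
```

View pics/w32.png

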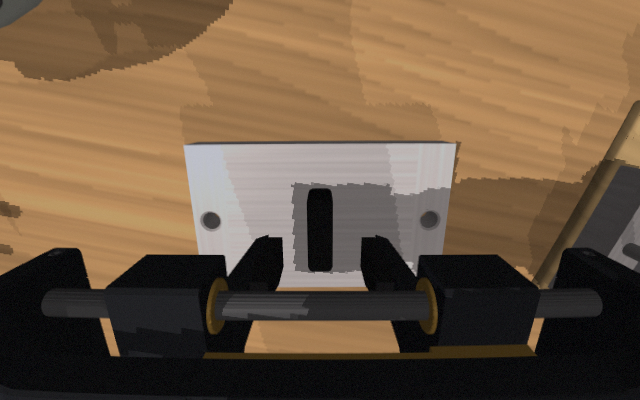

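The handle at (319,230) lies midway between the fingers, so I go down and grip firmly.

>>> {"method": "arm_command", "body": {"increments": [[0,[0.04,-0.002,-0.001],[0,0,0]],[0,[0.08,-0.002,-0.001],[0,0,0]],[0,[0.105,-0.002,-0.001],[0,0,0]],[0,[0.107,-0.002,-0.001],[0,0,0]],[0,[0.107,-0.002,-0.001],[0,0,0]],[-1,[0.107,-0.002,-0.001],[0,0,0]],[-1,[0.107,-0.002,-0.001],[0,0,0]],[-1,[0.107,-0.002,-0.001],[0,0,0]],[-1,[0.107,-0.002,-0.001],[0,0,0]],[-1,[0.107,-0.002,-0.001],[0,0,0]],[-1,[0.107,-0.002,-0.001],[0,0,0]]], "newtons": 55}}

```text
clock: 41.7
position: [505.4, 307.9, 3.4]
tool_rot: [0.546, 0.45, 0.546, -0.449]
contact_force: [-0.9, 0.2, 2.4]
width: 0.174
```

```bash
python3 - <<'E'
from h import *
s=shot('wrist','w33.png');rows([])
E
```

```text
t 41.75 pos [505.5 307.9   3.4] xax [ 0.001  0.001 -1.   ] z [ 0.192 -0.981 -0.001] w 0.175 F [-0.5 -0.1  3.4]
```

View pics/w33.png

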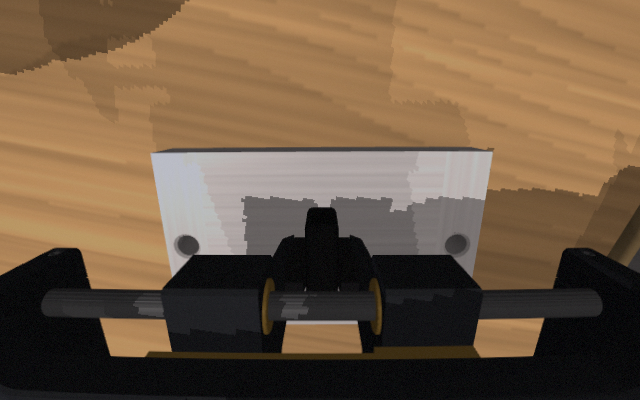

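```bash
python3 - <<'E'
from h import *
R=down(M[2]-np.pi/2);rows([((505.4,307.9,115),down(.198-np.pi/2)),(mw(-30,0,118),R),(mw(0,0,113),R)])
E
```

```text
t 41.75 pos [505.5 307.9   3.4] xax [ 0.001  0.001 -1.   ] z [ 0.192 -0.981 -0.001] w 0.175 F [-0.5 -0.1  3.4]
[-0.2789, 0.0001, -0.0001] [-0.003, -0.0003, -0.0007] dist 112 ang 0.3
[-0.287, -0.1735, 0.7191] [0.2001, -0.0004, -0.0007] dist 317 ang 18.0
[-0.2744, -0.1022, 0.7423] [0.2001, -0.0004, -0.0007] dist 319 ang 18.0
```

>>> {"method": "arm_command", "body": {"increments": [[-1,[-0.04,0,0],[0,0,0]],[-1,[-0.1,0,0],[0,0,0]],[-1,[-0.17,0,0],[0,0,0]],[-1,[-0.24,0,0],[0,0,0]],[-1,[-0.28,0,0],[0,0,0]],[-1,[-0.285,-0.01,0.03],[0,0,0]],[-1,[-0.285,-0.03,0.1],[0.03,0,0]]]}}

```text
clock: 42.45
position: [500.3, 267.8, 117.3]
tool_rot: [0.535, 0.462, 0.536, -0.46]
contact_force: [1.0, 0.1, -7.3]
width: 0.178
```

```bash
python3 - <<'E'
from h import *
s=shot('wrist','w34.png')
R=down(M[2]-np.pi/2);rows([(mw(-30,0,118),R),(mw(0,0,113),R)]);print(telemetry.get_obs()['joints'])
E
```

```text
t 42.5 pos [500.  258.1 115.7] xax [-0.003 -0.007 -1.   ] z [ 0.138 -0.99   0.006] w 0.177 F [-1.1 -8.2 -7.4]
[-0.0018, -0.1036, 0.6062] [0.1654, 0.0042, 0.0017] dist 246 ang 14.9
[0.0106, -0.0311, 0.6254] [0.1654, 0.0042, 0.0017] dist 251 ang 14.9
[-0.22623701  0.55699314 -0.44113573  1.82397064  0.31453288  0.83584569
 -2.25558523]
```

View pics/w34.png

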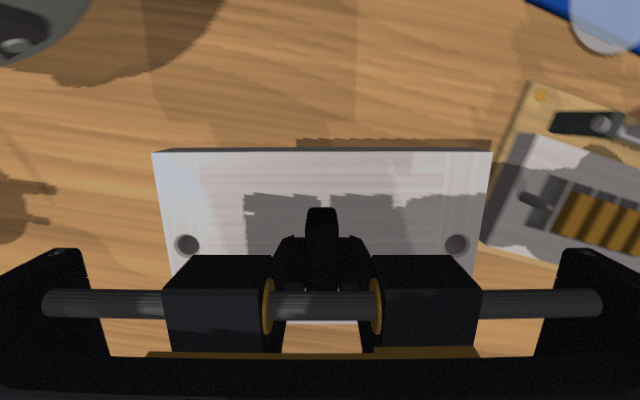

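>>> {"method": "arm_command", "body": {"increments": [[-1,[-0.002,-0.03,0.08],[0.03,0,0]],[-1,[-0.002,-0.05,0.17],[0.07,0.002,0]],[-1,[-0.002,-0.07,0.26],[0.11,0.004,0.002]],[-1,[-0.002,-0.09,0.35],[0.15,0.004,0.002]],[-1,[-0.002,-0.1,0.44],[0.165,0.004,0.002]],[-1,[-0.002,-0.1,0.52],[0.165,0.004,0.002]],[-1,[-0.002,-0.1,0.58],[0.165,0.004,0.002]],[-1,[0.002,-0.07,0.62],[0.165,0.004,0.002]],[-1,[0.01,-0.031,0.625],[0.165,0.004,0.002]],[-1,[0.01,-0.031,0.625],[0.165,0.004,0.002]],[-1,[0.01,-0.031,0.625],[0.165,0.004,0.002]],[-1,[0.01,-0.031,0.625],[0.165,0.004,0.002]]]}}

```text
clock: 43.7
position: [520.6, 8.8, 112.5]
tool_rot: [-0.469, -0.528, -0.469, 0.53]
contact_force: [-0.2, -0.2, -6.3]
width: 0.175
```

```bash
python3 - <<'E'
from h import *
s=shot('wrist','w35.png');np.save('w35.npy',{k:np.array(v) for k,v in s.items()},allow_pickle=True)
R=down(M[2]-np.pi/2);rows([(mw(0,0,113),R)]);print(telemetry.get_obs()['joints'])
a=cv2.resize(s['pixels'][140:270,140:510],None,fx=2.1,fy=2.1,interpolation=2);cv2.imwrite('pics/c35.png',a[:,:,::-1])
t=shot('scene','s35.png')['pixels'];cv2.imwrite('pics/s35c.png',cv2.resize(t[110:250,240:400],None,fx=4,fy=4)[:,:,::-1])
E
```

```text
t 43.75 pos [520.9   8.9 112.8] xax [-0.001 -0.    -1.   ] z [-0.119 -0.993  0.001] w 0.173 F [ 0.1  0.4 -7. ]
[-0.0005, 0.0035, 0.0003] [0.0009, 0.0004, 0.0008] dist 1 ang 0.1
[ 0.17808798  0.48386153 -0.35574948  1.93947769  0.23787172  0.7599955
 -2.00430172]
```

View pics/w35.png

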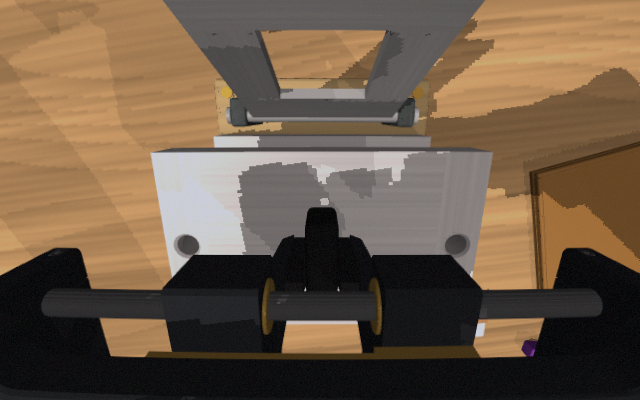

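View pics/s35c.png

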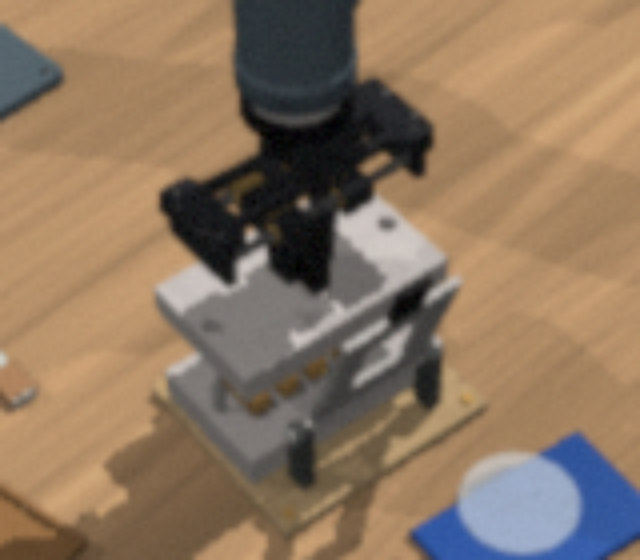

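View pics/c35.png

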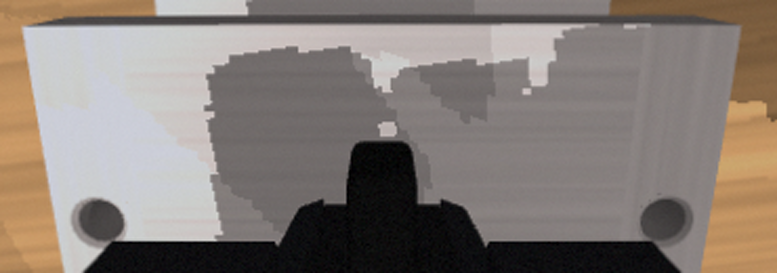

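```bash
python3 - <<'E'
from h import *
from scipy.optimize import least_squares
s=np.load('w35.npy',allow_pickle=True).item()
f=lambda u,v:(140+(u+.5)/2.1-.5,140+(v+.5)/2.1-.5)
obs=[((55,92,24),f(24,27)),((55,-92,24),f(741,26)),((0,79.5,24),f(99,222)),((0,-79.5,24),f(666,222))]
O=np.array([o for _,o in obs])
def res(p):
    R=Rn.from_euler('zyx',[p[2],p[4],0]).as_matrix()
    return (proj(s,[np.array([p[0],p[1],p[3]])+R@np.array(a) for a,_ in obs])-O).ravel()
for nz in (3,4,5):
    x0=[522,8,-.12,109.4,0]
    g=lambda q:res(list(q)+x0[nz:])
    r=least_squares(g,x0[:nz]);print(nz,np.round(r.x,3),np.round(r.fun,1))
print(M)
o=telemetry.get_obs()['position'];print(o)
# project mould block corners to check M with this view
print(np.round(proj(s,[mw(55,92,40),mw(55,-92,40),mw(74,60,74),mw(74,-60,74)]),1))
a=cv2.resize(s['pixels'][70:160,200:440],None,fx=3.2,fy=3.2,interpolation=2);cv2.imwrite('pics/c36.png',a[:,:,::-1])
E
```

```text
3 [ 5.20353e+02  9.10500e+00 -1.19000e-01] [-0.5 -0.3  0.4 -0.1  0.4  0.4 -0.3  0.1]
4 [ 5.20324e+02  9.10800e+00 -1.19000e-01  1.09234e+02] [-0.3 -0.3  0.2 -0.1  0.5  0.3 -0.5  0.1]
5 [ 5.20166e+02  9.14500e+00 -1.19000e-01  1.09484e+02  8.00000e-03] [-0.1 -0.4  0.  -0.2  0.3  0.4 -0.3  0.2]
[522.3, 8.6, -0.121]
[521.26562513   8.90088808 112.98288647]
[[213.4 135.8]
 [430.7 136. ]
 [238.1 111.8]
 [406.5 112. ]]
```

View pics/c36.png

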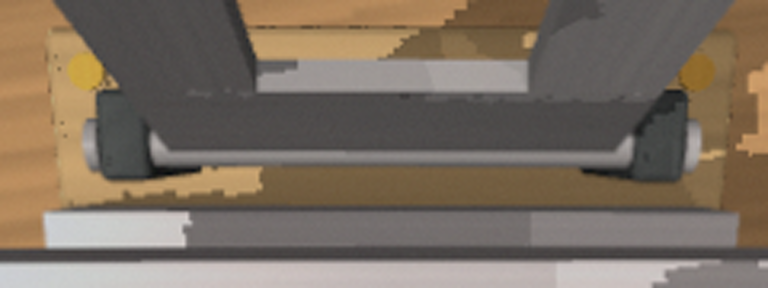

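```bash
python3 - <<'E'
from h import *
R=down(M[2]-np.pi/2);p=mw(0,0,0)+[.5,-.2,0];rows([(p+[0,0,z],R) for z in (95,83)])
E
```

```text
t 43.8 pos [521.3   8.9 113. ] xax [-0.001 -0.    -1.   ] z [-0.119 -0.993  0.001] w 0.174 F [-0.4  0.9 -5.9]
[0.045, 0.004, 0.0008] [0.0008, 0.0004, 0.0004] dist 18 ang 0.1
[0.075, 0.004, 0.0007] [0.0008, 0.0004, 0.0004] dist 30 ang 0.1
```

>>> {"method": "arm_command", "body": {"increments": [[-1,[0.015,0.003,0.001],[0,0,0]],[-1,[0.03,0.004,0.001],[0,0,0]],[-1,[0.045,0.004,0.001],[0,0,0]],[-1,[0.06,0.004,0.001],[0,0,0]],[-1,[0.075,0.004,0.001],[0,0,0]],[-1,[0.075,0.004,0.001],[0,0,0]],[-1,[0.075,0.004,0.001],[0,0,0]],[-1,[0.075,0.004,0.001],[0,0,0]]]}}

```text
clock: 44.6
position: [523.1, 8.3, 83.2]
tool_rot: [-0.469, -0.529, -0.469, 0.529]
contact_force: [-0.3, -0.6, -5.2]
width: 0.178
```

```bash
python3 - <<'E'
from h import *
s=shot('wrist','w37.png')
R=down(M[2]-np.pi/2);p=mw(0,0,0)+[.5,-.2,0];rows([(p+[0,0,z],R) for z in (73,63,53)])
a=cv2.resize(s['pixels'][100:270,140:510],None,fx=2.1,fy=2.1,interpolation=2);cv2.imwrite('pics/c37.png',a[:,:,::-1])
E
```

```text
t 44.65 pos [523.1   8.4  83.3] xax [-0. -0. -1.] z [-0.119 -0.993  0.   ] w 0.173 F [-0.2  0.7 -6.3]
[0.0257, -0.0007, -0.0] [0.0008, 0.0003, -0.0] dist 10 ang 0.1
[0.0507, -0.0007, -0.0] [0.0008, 0.0003, -0.0] dist 20 ang 0.1
[0.0757, -0.0007, -0.0] [0.0008, 0.0003, -0.0] dist 30 ang 0.1
```

View pics/c37.png

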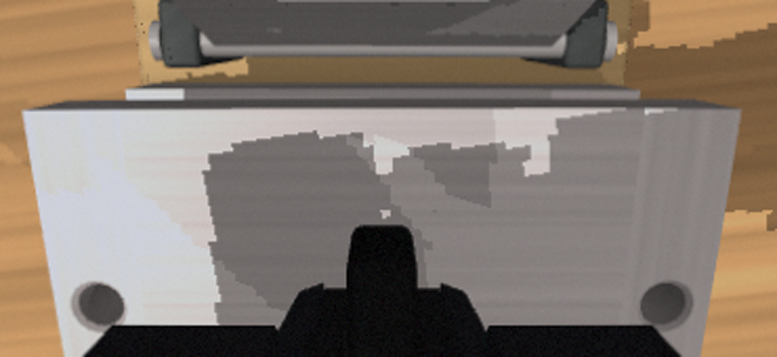

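>>> {"method": "arm_command", "body": {"increments": [[-1,[0.013,-0.001,0],[0,0,0]],[-1,[0.026,-0.001,0],[0,0,0]],[-1,[0.038,-0.001,0],[0,0,0]],[-1,[0.038,-0.001,0],[0,0,0]]]}}

```text
clock: 45.05
position: [521.9, 8.3, 67.1]
tool_rot: [-0.469, -0.528, -0.47, 0.53]
contact_force: [0.5, -0.4, -5.2]
width: 0.175
```

```bash
python3 - <<'E'
from h import *
s=shot('wrist','w38.png')
R=down(M[2]-np.pi/2);p=mw(0,0,0)+[.5,-.2,0];rows([(p+[0,0,z],R) for z in (63,53,44)])
a=cv2.resize(s['pixels'][220:265,160:490],None,fx=2.4,fy=2.4,interpolation=2);cv2.imwrite('pics/c38.png',a[:,:,::-1])
E
```

```text
t 45.1 pos [522.2   8.4  67.5] xax [-0.001 -0.    -1.   ] z [-0.119 -0.993  0.001] w 0.177 F [-0.8  0.  -6.5]
[0.0113, 0.0015, -0.0002] [0.0009, 0.0004, 0.0008] dist 5 ang 0.1
[0.0363, 0.0015, -0.0003] [0.0009, 0.0004, 0.0008] dist 15 ang 0.1
[0.0588, 0.0015, -0.0003] [0.0009, 0.0004, 0.0008] dist 24 ang 0.1
```

View pics/c38.png

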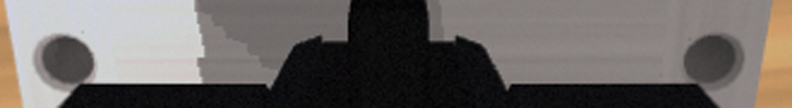

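>>> {"method": "arm_command", "body": {"increments": [[-1,[0.008,0.0015,0],[0,0,0]],[-1,[0.015,0.0015,0],[0,0,0]],[-1,[0.022,0.0015,0],[0,0,0]],[-1,[0.029,0.0015,0],[0,0,0]],[-1,[0.034,0.0015,0],[0,0,0]],[-1,[0.034,0.0015,0],[0,0,0]],[-1,[0.034,0.0015,0],[0,0,0]]]}}

```text
clock: 45.8
position: [522.8, 8.3, 53.9]
tool_rot: [-0.469, -0.529, -0.469, 0.529]
contact_force: [-0.4, 0.3, -5.6]
width: 0.181
```

```bash
python3 - <<'E'
from h import *
s=shot('wrist','w39.png')
R=down(M[2]-np.pi/2);p=mw(0,0,0)+[.5,-.2,0];rows([(p+[0,0,z],R) for z in (49,44,43)])
E
```

```text
t 45.85 pos [522.9   8.3  54. ] xax [-0.001 -0.    -1.   ] z [-0.119 -0.993  0.001] w 0.173 F [ 0.2 -0.2 -6.8]
[0.0125, -0.0002, -0.0001] [0.0009, 0.0003, 0.0006] dist 5 ang 0.1
[0.025, -0.0002, -0.0001] [0.0009, 0.0003, 0.0006] dist 10 ang 0.1
[0.0275, -0.0002, -0.0001] [0.0009, 0.0003, 0.0006] dist 11 ang 0.1
```

View pics/w39.png

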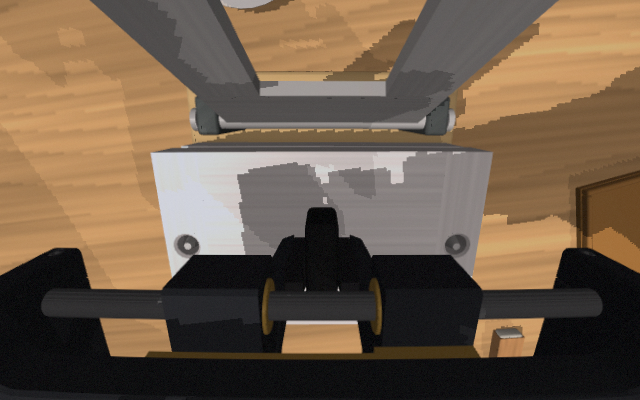

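Both pin tips show centred in the holes at (187,245) and (456,245), and no contact force has built up. I carry on slowly to the face.

>>> {"method": "arm_command", "body": {"increments": [[-1,[0.006,0,0],[0,0,0]],[-1,[0.012,0,0],[0,0,0]],[-1,[0.018,0,0],[0,0,0]],[-1,[0.022,0,0],[0,0,0]],[-1,[0.025,0,0],[0,0,0]],[-1,[0.027,0,0],[0,0,0]],[-1,[0.027,0,0],[0,0,0]]]}}

```text
clock: 46.55
position: [522.8, 8.3, 43.4]
tool_rot: [-0.469, -0.529, -0.469, 0.529]
contact_force: [-2.1, -0.0, -1.2]
width: 0.177
```

>>> {"method": "arm_command", "body": {"increments": [[-1,[0.002,0,0],[0,0,0]],[-1,[0.004,0,0],[0,0,0]],[-1,[0.004,0,0],[0,0,0]]]}}

```text
clock: 46.85
position: [522.8, 8.3, 43.4]
tool_rot: [-0.469, -0.528, -0.469, 0.53]
contact_force: [-7.1, -0.5, 16.3]
width: 0.178
```

```bash
python3 - <<'E'
from h import *
s=shot('wrist','w40.png');rows([])
t=shot('scene','s40.png')['pixels'];cv2.imwrite('pics/s40c.png',cv2.resize(t[110:250,240:400],None,fx=4,fy=4)[:,:,::-1])
E
```

```text
t 46.9 pos [522.8   8.3  43.3] xax [-0.001 -0.001 -1.   ] z [-0.119 -0.993  0.002] w 0.175 F [-7.8 -0.3 15.7]
```

View pics/s40c.png

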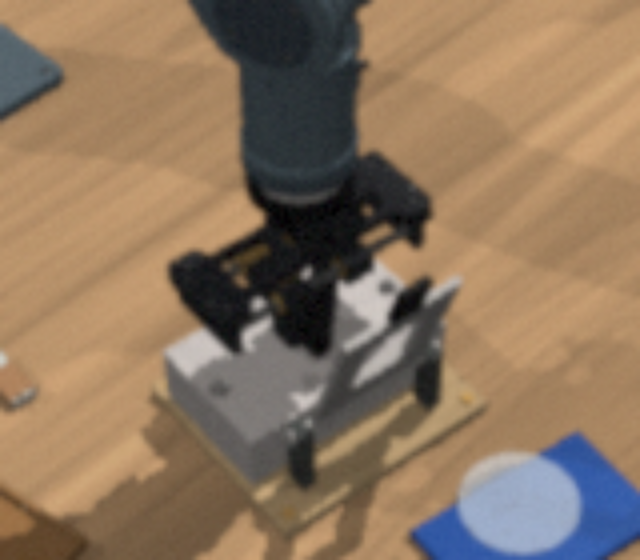

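The top half sits flush. I release it and rise.

>>> {"method": "arm_command", "body": {"increments": [[-1,[0,0,0],[0,0,0]],[-0.3,[0,0,0],[0,0,0]],[-0.1,[0,0,0],[0,0,0]],[0,[0,0,0],[0,0,0]],[0,[0,0,0],[0,0,0]],[0,[0,0,0],[0,0,0]],[0,[-0.03,0,0],[0,0,0]],[0,[-0.1,0,0],[0,0,0]],[0.1,[-0.2,0,0],[0,0,0]],[0.1,[-0.32,0,0],[0,0,0]],[0.1,[-0.44,0,0],[0,0,0]],[0.1,[-0.55,0,0],[0,0,0]],[0.1,[-0.57,0,0],[0,0,0]],[0.1,[-0.57,0,0],[0,0,0]]], "newtons": 25}}

```text
clock: 48.35
position: [524.0, 8.7, 273.5]
tool_rot: [0.47, 0.529, 0.468, -0.529]
contact_force: [-0.1, -0.3, 0.0]
width: 0.549
```

```bash
cat > fitt.py <<'E'
E
python3 - <<'E'
from h import *
s=shot('wrist','w41.png');np.save('w41.npy',{k:np.array(v) for k,v in s.items()},allow_pickle=True)
R=down(M[2]-np.pi/2);rows([((652,-7.6,270),R),((652,-7.6,183),R)])
P=[mw(a,b,64) for a in(55,-55) for b in (92,-92)]+[mw(0,79.5,64),mw(0,-79.5,64)]
print(np.round(proj(s,P),1).tolist())
a=cv2.resize(s['pixels'][80:240,200:440],None,fx=3.2,fy=3.2,interpolation=2);cv2.imwrite('pics/c41.png',a[:,:,::-1])
E
```

```text
t 48.4 pos [522.8   8.5 271.6] xax [-0.001 -0.002 -1.   ] z [-0.119 -0.993  0.002] w 0.552 F [-0.   0.1 -0.5]
[0.0038, 0.3254, 0.0014] [0.0008, 0.0011, 0.0002] dist 130 ang 0.1
[0.2213, 0.3255, 0.0011] [0.0008, 0.0011, 0.0002] dist 157 ang 0.1
[[251.8, 131.9], [392.1, 132.1], [256.9, 211.5], [386.8, 211.6], [263.5, 173.2], [380.2, 173.3]]
```

View pics/w41.png

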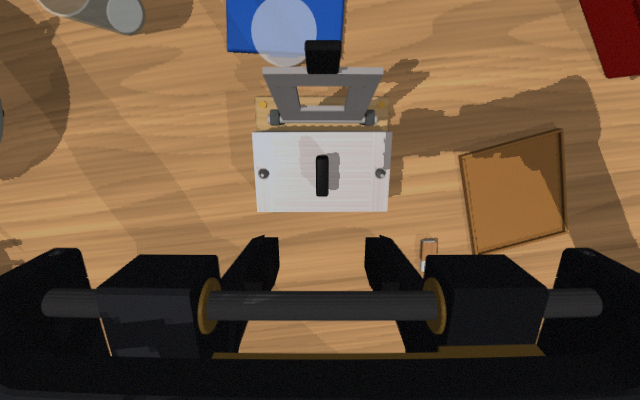

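The plate corners match the flush model to within about 1 px, and the pins show through the holes at (264,174) and (381,173). Now the clamp tab.

>>> {"method": "arm_command", "body": {"increments": [[0.1,[0,0.1,0],[0,0,0]],[0.1,[0,0.2,0.001],[0,0,0]],[0.1,[0.004,0.3,0.001],[0,0,0]],[0.1,[0.004,0.326,0.001],[0,0,0]],[0.1,[0.07,0.326,0.001],[0,0,0]],[0.1,[0.14,0.326,0.001],[0,0,0]],[0.1,[0.19,0.326,0.001],[0,0,0]],[0.1,[0.221,0.326,0.001],[0,0,0]],[0.1,[0.221,0.326,0.001],[0,0,0]],[-1,[0.221,0.326,0.001],[0,0,0]],[-1,[0.221,0.326,0.001],[0,0,0]],[-1,[0.221,0.326,0.001],[0,0,0]],[-1,[0.221,0.326,0.001],[0,0,0]],[-1,[0.221,0.326,0.001],[0,0,0]]], "newtons": 25}}

```text
clock: 49.8
position: [652.9, -7.7, 184.2]
tool_rot: [-0.47, -0.529, -0.468, 0.529]
contact_force: [0.0, -0.9, 5.2]
width: 0.281
```

```bash
python3 - <<'E'
from h import *
R=down(M[2]-np.pi/2);off=np.array([1.4,0,0])
rows([(tabp(t,155,31)+off,R) for t in np.linspace(1.94,0.9,11)[1:]]);print(telemetry.get_obs()['joints'])
E
```

```text
t 49.8 pos [652.9  -7.7 184.2] xax [ 0.001 -0.002 -1.   ] z [-0.12  -0.993  0.002] w 0.281 F [ 0.  -0.9  5.2]
[-0.0059, -0.0439, -0.0016] [0.0007, 0.0011, -0.0009] dist 18 ang 0.1
[-0.0145, -0.0832, -0.0016] [0.0007, 0.0011, -0.0009] dist 34 ang 0.1
[-0.019, -0.1233, -0.0017] [0.0007, 0.0011, -0.0009] dist 50 ang 0.1
[-0.0192, -0.1635, -0.0017] [0.0007, 0.0011, -0.0009] dist 66 ang 0.1
[-0.0153, -0.2036, -0.0018] [0.0007, 0.0011, -0.0009] dist 82 ang 0.1
[-0.0073, -0.2431, -0.0018] [0.0007, 0.0011, -0.0009] dist 97 ang 0.1
[0.0049, -0.2815, -0.0019] [0.0007, 0.0011, -0.0009] dist 113 ang 0.1
[0.0209, -0.3185, -0.0019] [0.0007, 0.0011, -0.0009] dist 128 ang 0.1
[0.0407, -0.3536, -0.002] [0.0007, 0.0011, -0.0009] dist 142 ang 0.1
[0.064, -0.3864, -0.0021] [0.0007, 0.0011, -0.0009] dist 157 ang 0.1
[ 0.18082515  0.59509702 -0.35278079  1.53919831  0.22788497  1.04684835
 -1.92106009]
```

>>> {"method": "arm_command", "body": {"increments": [[-1,[-0.006,-0.044,-0.002],[0,0,0]],[-1,[-0.0145,-0.083,-0.002],[0,0,0]],[-1,[-0.019,-0.123,-0.002],[0,0,0]],[-1,[-0.019,-0.163,-0.002],[0,0,0]],[-1,[-0.015,-0.203,-0.002],[0,0,0]],[-1,[-0.007,-0.243,-0.002],[0,0,0]],[-1,[0.005,-0.281,-0.002],[0,0,0]],[-1,[0.021,-0.318,-0.002],[0,0,0]],[-1,[0.041,-0.353,-0.002],[0,0,0]],[-1,[0.064,-0.386,-0.002],[0,0,0]]]}}

```text
clock: 50.8
position: [501.2, 10.8, 159.0]
tool_rot: [0.471, 0.53, 0.467, -0.528]
contact_force: [6.0, -2.8, -2.7]
width: 0.29
```

```bash
python3 - <<'E'
from h import *
R=down(M[2]-np.pi/2);off=np.array([1.4,0,0])
s=shot('wrist','w42.png')
rows([(tabp(t,155,31)+off,R) for t in np.linspace(0.8,0.0,9)])
E
```

```text
t 50.85 pos [498.9  11.1 157.3] xax [ 0.003 -0.002 -1.   ] z [-0.12  -0.993  0.002] w 0.29 F [ 5.8 -1.2 -8.8]
[0.0228, -0.0277, -0.0014] [0.0008, 0.0012, -0.0022] dist 14 ang 0.2
[0.051, -0.0542, -0.0015] [0.0008, 0.0012, -0.0022] dist 30 ang 0.2
[0.0818, -0.0777, -0.0015] [0.0008, 0.0012, -0.0022] dist 45 ang 0.2
[0.1147, -0.0981, -0.0016] [0.0008, 0.0012, -0.0022] dist 60 ang 0.2
[0.1495, -0.115, -0.0017] [0.0008, 0.0012, -0.0022] dist 75 ang 0.2
[0.1859, -0.1284, -0.0018] [0.0008, 0.0012, -0.0022] dist 90 ang 0.2
[0.2234, -0.1381, -0.0019] [0.0008, 0.0012, -0.0022] dist 105 ang 0.2
[0.2617, -0.1441, -0.0019] [0.0008, 0.0012, -0.0022] dist 119 ang 0.2
[0.3003, -0.1461, -0.002] [0.0008, 0.0012, -0.0022] dist 134 ang 0.2
```

View pics/w42.png

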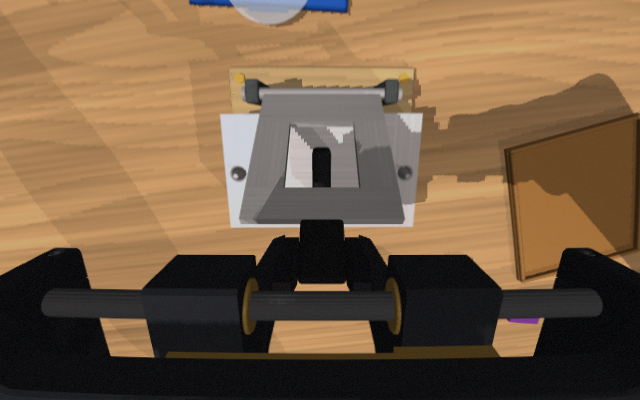

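>>> {"method": "arm_command", "body": {"increments": [[-1,[0.023,-0.028,-0.001],[0,0,0]],[-1,[0.051,-0.054,-0.001],[0,0,0]],[-1,[0.082,-0.078,-0.001],[0,0,0]],[-1,[0.115,-0.098,-0.001],[0,0,0]],[-1,[0.15,-0.115,-0.001],[0,0,0]],[-1,[0.186,-0.128,-0.001],[0,0,0]],[-1,[0.223,-0.138,-0.002],[0,0,0]],[-1,[0.262,-0.144,-0.002],[0,0,0]],[-1,[0.298,-0.146,-0.002],[0,0,0]],[-1,[0.3,-0.146,-0.002],[0,0,0]],[-1,[0.3,-0.146,-0.002],[0,0,0]]]}}

```text
clock: 51.95
position: [441.4, 18.1, 36.9]
tool_rot: [0.47, 0.529, 0.468, -0.529]
contact_force: [1.3, -2.4, -4.6]
width: 0.291
```

```bash
python3 - <<'E'
from h import *
R=down(M[2]-np.pi/2);off=np.array([1.4,0,0])
s=shot('wrist','w43.png')
rows([(tabp(t,155,31)+off,R) for t in (0,-.02)])
t=shot('scene','s43.png')['pixels'];cv2.imwrite('pics/s43c.png',cv2.resize(t[110:250,240:400],None,fx=4,fy=4)[:,:,::-1])
E
```

```text
t 52.0 pos [441.4  18.2  37. ] xax [ 0.003 -0.003 -1.   ] z [-0.12  -0.993  0.002] w 0.292 F [ 0.7 -2.3 -3.3]
[0.0, -0.0004, -0.0011] [0.0005, 0.0015, -0.002] dist 0 ang 0.2
[0.0078, -0.0003, -0.0011] [0.0005, 0.0015, -0.002] dist 3 ang 0.2
```

View pics/s43c.png

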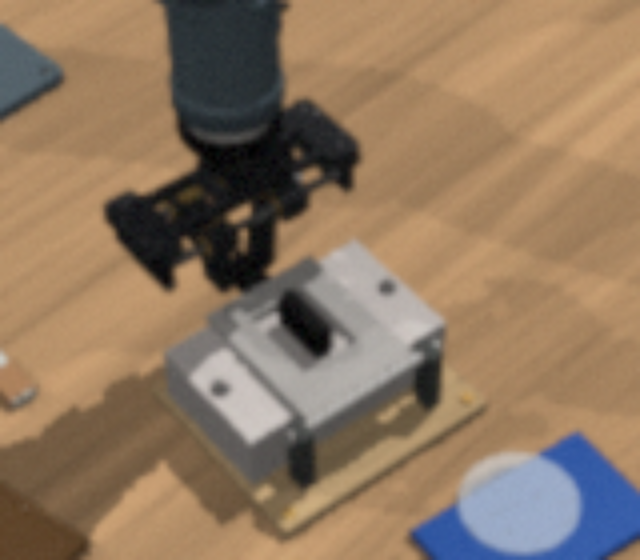

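>>> {"method": "arm_command", "body": {"increments": [[-1,[0.003,0,0],[0,0,0]],[-1,[0.006,0,0],[0,0,0]],[-1,[0.006,0,0],[0,0,0]]]}}

```text
clock: 52.35
position: [441.5, 18.1, 36.3]
tool_rot: [-0.471, -0.529, -0.467, 0.529]
contact_force: [-7.4, -3.0, 27.1]
width: 0.289
```

The clamp is against its stop (27 N upward). I ease off, release and retreat.

>>> {"method": "arm_command", "body": {"increments": [[-1,[-0.001,0,0],[0,0,0]],[0,[-0.001,0,0],[0,0,0]],[0.1,[-0.001,0,0],[0,0,0]],[0.1,[-0.001,0,0],[0,0,0]],[0.1,[-0.001,0,0],[0,0,0]],[0.1,[-0.001,0,0],[0,0,0]],[0.1,[-0.05,0,0],[0,0,0]],[0.1,[-0.15,0,0],[0,0,0]],[0.1,[-0.27,0,0],[0,0,0]],[0.1,[-0.39,0,0],[0,0,0]],[0.1,[-0.5,-0.02,0],[0,0,0]],[0.1,[-0.5,-0.02,0],[0,0,0]],[0.1,[-0.5,-0.02,0],[0,0,0]]]}}

```text
clock: 53.65
position: [433.3, 19.6, 236.9]
tool_rot: [0.471, 0.53, 0.467, -0.529]
contact_force: [-0.2, 0.0, -0.5]
width: 0.546
```

```bash
python3 - <<'E'
from h import *
s=shot('wrist','w45.png');rows([])
P=[mw(72-r*np.cos(t)+h*np.sin(t),y,68+r*np.sin(t)+h*np.cos(t)) for t in (0,.05) for r,y,h in [(40,25,3),(106,25,3),(106,-25,3),(168,13,4),(168,-13,4)]]
print(np.round(proj(s,P),1).tolist())
print(np.round(proj(s,[mw(a,b,64) for a in(55,-55) for b in (92,-92)]),1).tolist())
a=cv2.resize(s['pixels'][40:230,220:420],None,fx=3.1,fy=3.1,interpolation=2);cv2.imwrite('pics/c45.png',a[:,:,::-1])
t=shot('top','t45.png')
shot('scene','s45.png')
E
```

```text
t 53.7 pos [432.5  19.6 235.7] xax [ 0.003 -0.004 -1.   ] z [-0.12  -0.993  0.004] w 0.547 F [-0.5  0.3  1. ]
[[299.0, 70.8], [300.1, 132.0], [343.2, 132.1], [310.9, 184.4], [332.3, 184.4], [298.8, 70.4], [299.8, 132.0], [343.5, 132.0], [310.7, 185.6], [332.6, 185.6]]
[[238.6, 49.9], [404.5, 50.1], [245.2, 149.7], [397.8, 149.8]]
```

View pics/c45.png

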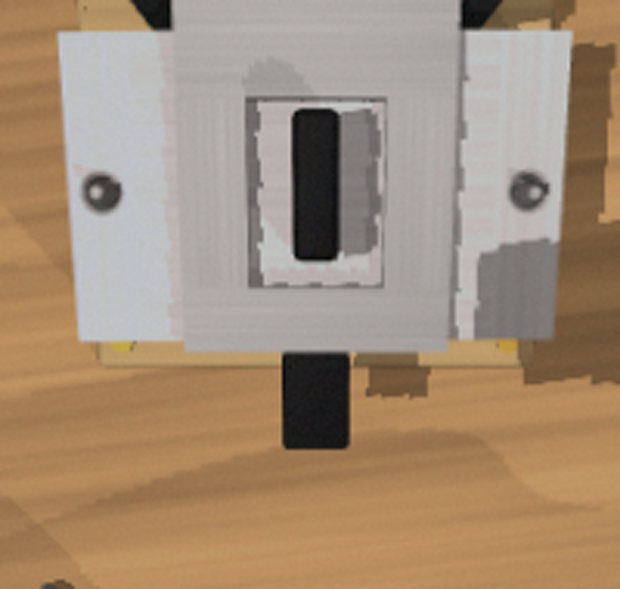

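View pics/s45.png

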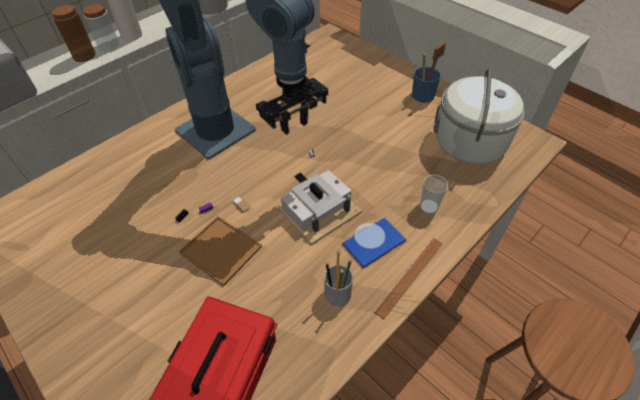

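View pics/t45.png

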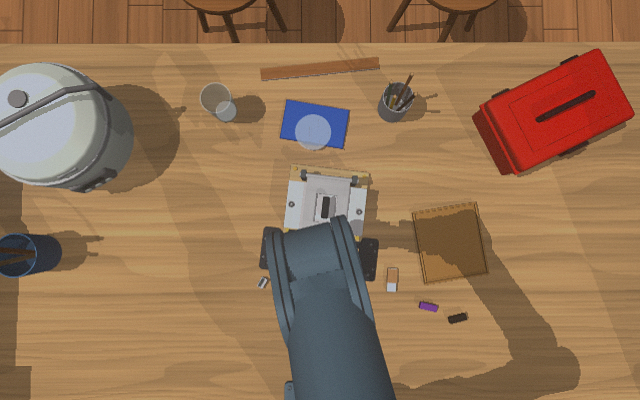

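The clamp is flat: the tab end is at row 184.2, where the model predicts 184.4 at 0 rad and 185.6 at 0.05 rad. The plate is seated with the pins visible in both holes. The other objects are where they started and the gripper is clear.

```bash
python3 - <<'E'
from h import *
print(job_done())
E
```

```text
the job is handed in; nothing more can be done
None
```

The crayon mould is assembled and the job is handed in, at about 54 s on the robot's clock; `job_done` gives no verdict.

- **Clamp and bars:** I swung the clamp frame back to its stop. The four honey-coloured bars are in troughs 1–4, one each. The black and purple look-alikes were not touched.
- **Top half and clamp:** The top half went slowly down over both guide pins, with no sideways load until it reached the face. I then folded the clamp down to its stop.

**Last checks:**
- **Bars:** Before I covered them, three measured about 3 mm short of mid-length. The fourth, in trough 1, was partly hidden by a finger in that view, but measured the same earlier. The later scene picture shows all four lying flat.
- **Top half:** With the top half released, its corners matched the flush position to about 1 px, and the pins showed in both holes.
- **Clamp:** It measures within about 0.02 rad of flat. It met the stop with 27 N upward on the tool.
- **Surroundings:** The other things on the counter look unmoved, and the gripper is clear of everything.

**What went wrong or disagreed:**
- **First tab grasp:** It closed on nothing. A light touch on the tray floor showed the real fingertips sit about 26 mm behind the reported TCP, not at it as described. I allowed for that afterwards.
- **Joint 3:** It drifted toward its limit on the way to the top half, so I gripped the handle with the gripper turned half round.

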